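Pack a sample bottle in its carrying case and hold the lid down

ROBOT

A 6-joint arm with a two-finger parallel gripper is mounted at the origin on the work surface. World frame = base frame: x ahead of the robot, y to its left, z up, the work surface at z = 0. Lengths are in m, angles in degrees, forces in N, time in s.
With the tool pointing down it reaches from about 0.4 to 0.825 m from the base axis. Payload 7 kg.
Tool frame: the origin (TCP) lies at the very end of the fingers, on their centre line; the grasp point (between the pads) lies 19 mm behind it (r.grasp_offset is the z of the grasp point in the tool frame, in m); z points along the fingers, y is the direction in which the jaws open and shut (so a half turn about z gives the same grasp; the last joint's range is limited). The gripper opens to 88 mm and grips with 3 to 60 N. Pads are 19 mm wide; open, the fingers measure 130 mm over their backs; the gripper's body (78 mm by 193 mm) begins 47 mm behind the grasp point.
Start: joints at [-56.144, 20.546, 0.682, 0, -70.136, -16.507], TCP at [0.201, -0.644, 0.227] pointing down, gripper open.
Joint ranges: [-176.03, 176.03], [-82.01, 121.73], [-58.28, 71.71], [-173.87, 95.51], [-174.79, -0.11], [-173.66, 173.66]. Speed limits (degrees/s): [136.94, 136.94, 172.46, 180, 180, 180].

INTERFACE

Orientations are given as [roll, pitch, yaw] about the fixed x, y, z axes, in that order (R = Rz(yaw) Ry(pitch) Rx(roll)).
In Python, from plant import r gives the robot as it stands.
- The arm moves only by the tool carry_out, never from a script. Its argument "plan" is a list of rows, each a list of 6 numbers: the shift along the world's x, y, z in m, then the turn, a rotation vector about the world's x, y, z in rad. In form: [[tx, ty, tz, wx, wy, wz], ...]. A call has 1 to 12 rows; each row shifts and turns the pose as measured when the row begins; what a row does not reach is not made up. A row lasts 1/12 s, in which the tool goes at most 41.7 mm and 7.16 degrees, less where a joint would pass 70% of its speed; a pose out of reach is approached as far as the arm can. A call with a gripper value outside its range is refused whole. "fingers" is the closure, from -1 (fully open) to 1 (shut), set as the call begins (left out, the last holds). The fingers move at their own pace and stop on an object; "force" is the grip in N (left out, the last holds). Time passes only in rows, so rows that do not move let the fingers close. It gives the time, the measured TCP pose, the force and the opening at its end, in the units of the state.
- r.get_state(): the state, without advancing time (a new reading comes with each control period).
- r.capture(name): name is "side" or "top"; returns the picture (420x560x3 uint8, red, green, blue); there is no depth.
- r.camera_model(name): a dict with "fov_y" (degrees; the focal length in pixels is half the picture's height over the tangent of half this angle, whatever the lens; pixels are square), "cx", "cy" (the principal point, pixels), "R" (3x3) and "t" (3): a world point X has camera coordinates R X + t. Camera axes: x right, y down, z forward; pixel columns grow to the right and rows downward; lengths in m; the calibration is good to about 2 mm. A picture is of the moment at which its call begins. camera_model takes no time and is no camera call.
- r.close_job(): hands the job in, once; it reports no verdict.
The state is a dict: "time_s": time; "joints": joint angles; "qd": joint speeds; "joint_torque": joint torques, N m; "tcp_pos": TCP position; "eef_rot": TCP orientation; "contact_force": force on the tool from outside, world axes, zero at the start; "moment": the same for the moment, N m; "gripper_width": finger opening in m.
Only numpy, scipy, OpenCV 4.12 (cv2) and the standard library are available. Lean on these libraries where they do the work, as an engineer would, in place of code of your own. Each camera call takes 0.05 s, during which the arm holds its last target.

TASK

Pack the red-capped glass bottle for transport: lay it gently on its side in the saddles of the grey case, its neck through the notched plate, then slide the blue spacer block upright, all the way down, into the gap at the one end of the bottle that is wide enough for it. Then put the white lid on over the rim and press it down by its handle until the rubber seal is squeezed and the lid sits flush all round, and finish while still holding it pressed down like that, so that I can close the latches. Leave the other bottle, the dish and the loose blue cap where they are.

Things in the scene. Friction and masses are not known exactly. Their poses are not given: they have to be found in the camera images.
- case: Grey lower half of a carrying case, fixed on the bench, open on top. Origin: centre of its underside, z up, long axis y. Walls 5 mm thick, outside 114 (x) by 174 (y) mm, inside 104 by 164 mm, rim 42 mm high, inner floor at z = 5 mm. Around it a flange, 140 by 200 mm, its top at z = 24 mm, carries the black rubber seal. The cap end of the case is at -y.
- saddles (a point): Centre of the case, on the line along the case's y where the axis of the laid bottle lies, 32.6 mm above the bench. Two white V saddles, 8 mm thick, stand at y = +35 and -20 mm from it; 30 degree slopes, arms up to 20 mm above the bench and 24 mm to either side.
- notch (a point): Centre of the notch in the white plate across the case, on the bottle's axis line, at case y = -43.4 mm. Plate 6 mm thick (y -40.4 to -46.4), top 40 mm above the bench; notch open at the top, 38 mm wide, down to 13.6 mm. The bottle's neck lies in it, cap towards case -y; the shoulder stops against the plate, the bottle's bottom then being at case y = +52 mm.
- base_gap (a point): On the case floor at the +y end, middle of the gap (30 mm along y) between the end wall (inner face at case y = +82 mm) and the bottom of a bottle whose shoulder rests against the notched plate. 104 mm wide across x.
- cap_gap (a point): On the case floor at the -y end, middle of the gap (12 mm along y) between the end wall (inner face at case y = -82 mm) and the top of the bottle's cap when the shoulder rests against the notched plate.
- seal (a joint): Squeeze of the black rubber seal on the case's flange (m): 0 free, its top then 30 mm above the bench; 0.004 fully squeezed, its top at 26 mm. Springs back: starts to give at 2 N, 12 N squeezes it fully. The lid alone (weight up to 3 N) hardly squeezes it.
- lid: White deep lift-off lid, 130 (x) by 190 (y) by 44 mm high, 0.22 to 0.30 kg, right way up. Origin: centre of its underside (lower edge of the skirt), z up, long axis y, the same either way round. Skirt 5 mm thick, inside 120 by 180 by 38 mm deep; goes over the case walls with 3 mm play per side and closes on the seal. Flush: lower edge about 26 mm above the bench all round.
- lid_grip (a point): Middle of the black bar handle on the lid: bar 14 mm wide (x), 100 mm long (y), 14 mm high, centre 73 mm above the lid's lower edge, 22 mm clear space under it between two end posts; top at 80 mm.
- bottle: Round glass bottle with a red cap, standing upright at the start, 0.14 to 0.24 kg. Origin at the centre of its bottom, z along its axis towards the cap. Body 46 mm in diameter up to z = 88 mm, flat shoulder up to 95 mm, neck 26 mm in diameter, cap 32 mm in diameter from z = 99 to 122 mm.
- bottle_cap (a point): Centre of the top of the bottle's red cap, 122 mm from its bottom.
- spacer: Blue spacer block, about 0.09 kg, standing on the bench. Origin: centre of its underside, z up. 26 mm thick (x), 84 mm long (y), 36 mm high (lowest 6 mm: 22 by 80 mm); on top a finger grip 16 (x) by 22 (y) by 20 mm high, 56 mm in all. Goes in with its long side across the case; on the case floor it clears the closed lid by 3 mm. Same either way round.
- spare_bottle: Another glass bottle, with a blue cap: 60 mm in diameter, 140 mm high, upright. Origin at the centre of its bottom. To be left alone.
- dish: White porcelain evaporating dish, 100 mm in diameter, 32 mm high. Origin at the centre of its bottom. To be left alone.
- loose_cap: Loose blue screw cap, 38 mm in diameter, 22 mm high. Origin at the centre of its underside. To be left alone.
Not all that is in view belongs to the job. Leave any yellow look-alike of the bottle alone.

How it is judged (in metres and radians):
On the way, in this order (a step that is already met when the one before it is completed fails the run):
1. the bottle lies in the saddles, neck through the notched plate, and has been let go (x of bottle in the frame of case between -0.006 and 0.006 m and y of bottle in the frame of case between 0.046 and 0.066 m and z of bottle in the frame of case between 0.029 and 0.037 m and y of bottle_cap in the frame of case below -0.05 m and angle between the z axis of bottle and the y axis of case, either way round below 0.08 rad and contact force between the fingers and bottle below 0.3 N), for 0.2 s.
2. the spacer stands all the way down in the wide gap behind the bottle's bottom and has been let go (x of bottle in the frame of case between -0.006 and 0.006 m and y of bottle in the frame of case between 0.046 and 0.06 m and z of bottle in the frame of case between 0.029 and 0.037 m and y of bottle_cap in the frame of case below -0.05 m and angle between the z axis of bottle and the y axis of case, either way round below 0.08 rad and x of spacer in the frame of case between -0.014 and 0.014 m and y of spacer in the frame of case between 0.061 and 0.072 m and z of spacer in the frame of case below 0.008 m and angle between the z axis of spacer and the z axis of case, either way round below 0.08 rad and contact force between the fingers and spacer below 0.3 N), for 0.2 s.
At the end, for the whole second after the job is handed in: Bottle in the saddles (6 mm, 0.08 rad), neck through the plate; spacer on the case floor in the gap at its bottom; lid centred (6 mm), level (0.02 rad), lower edge under 27.5 mm, seal squeezed over 2.7 mm with over 6 N, fingers pressing the lid (over 3 N) through the last second (x of bottle in the frame of case between -0.006 and 0.006 m and y of bottle in the frame of case between 0.046 and 0.06 m and z of bottle in the frame of case between 0.029 and 0.037 m and y of bottle_cap in the frame of case below -0.05 m and angle between the z axis of bottle and the y axis of case, either way round below 0.08 rad and x of spacer in the frame of case between -0.014 and 0.014 m and y of spacer in the frame of case between 0.061 and 0.072 m and z of spacer in the frame of case below 0.008 m and angle between the z axis of spacer and the z axis of case, either way round below 0.08 rad and x of lid in the frame of case between -0.006 and 0.006 m and y of lid in the frame of case between -0.006 and 0.006 m and z of lid in the frame of case below 0.0275 m and angle between the z axis of lid and the z axis of case, either way round below 0.02 rad and value of joint seal above 0.0027 m and contact force between lid and case above 6 N and contact force between the fingers and lid above 3 N and linear speed of lid below 0.02 m/s); the arm keeps its last pose, push and grip.
It fails at once if the glass bottle is dropped (falls freely, faster than 0.5 m/s) (contact force between the fingers and bottle below 0.1 N and linear speed of bottle above 0.5 m/s).
It fails at once if the glass bottle is forced against the case with over 60 N (contact force between bottle and case above 60 N).
It fails at once if a bystander is moved by more than 2 cm (distance of any of spare_bottle, dish, loose_cap from where it was at the start of the episode above 0.02 m).
It also fails if it takes over 72 s, if anything falls off the work surface, if the arm or the gripper's body presses on something with over 40 N, if the wrist force passes 120 N, or if a joint passes its speed limit or range.

## Working session

There is one attempt and no reset: what is moved stays moved. The work goes in short steps, Python scripts to look and compute and a tool call to move; the robot and the scene stay as the last step left them, time stands still between calls to the robot, and variables do not carry over. Pictures are saved under pics/ and viewed, and the job is handed in when it is done.

Besides the shell and the picture viewer there is one more tool, called after ">>>" as name(argument=value, ...) on one line, values as JSON. carry_out: Moves the arm, as the interface text tells. Its arguments: {"type":"object","properties":{"plan":{"type":"array"},"fingers":{"type":"number"},"force":{"type":"number"}},"required":["plan"]}

```bash
ls; mkdir -p pics
python3 - <<'E'
from plant import r
import cv2
for n in ("side","top"):
    im=r.capture(n); cv2.imwrite(f"pics/{n}0.png",im[:,:,::-1])
    m=r.camera_model(n); print(n,m)
print(r.get_state(), r.grasp_offset)
E
```

```text
pics
side {'fov_y': 49.486578020005695, 'cx': 288.42713850408023, 'cy': 208.4574001053958, 'R': array([[ 0.99262332, -0.11965619, -0.01952815],
       [-0.08664055, -0.58742029, -0.80463086],
       [ 0.08480783,  0.80038728, -0.59345416]]), 't': array([-0.58771614,  0.12142759,  1.16244102])}
top {'fov_y': 45.0433040635272, 'cx': 283.5056496088554, 'cy': 215.0762732663759, 'R': array([[-0.02396979, -0.99970991, -0.00235348],
       [-0.97663143,  0.02391926, -0.21358584],
       [ 0.21358018, -0.00282112, -0.97692146]]), 't': array([0.00885446, 0.61883047, 1.2939837 ])}
{'time_s': 0.1, 'joints': array([-5.61439674e+01,  2.05893184e+01,  6.40194547e-01, -1.50212157e-02,
       -7.01353868e+01, -1.65073470e+01]), 'qd': array([ 0.00363684, -0.1328319 ,  0.0520198 ,  0.02097219,  0.02841072,
       -0.05640546]), 'joint_torque': array([-3.51215691e-03, -5.84161448e+01,  2.93750560e+01,  7.01547593e+00,
        1.01445973e-02, -4.00712236e-05]), 'tcp_pos': array([ 0.20111994, -0.64390535,  0.22571138]), 'eef_rot': array([ 1.79914960e+02, -1.04749811e-02, -1.62656421e+02]), 'contact_force': array([0.1451643 , 0.75279178, 0.24573336]), 'moment': array([-0.00089272, -0.00207439,  0.04112964]), 'gripper_width': 0.08719658244930803} -0.0188
```

View pics/side0.png

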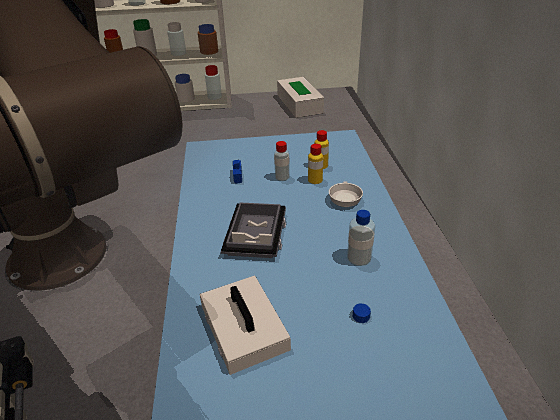

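View pics/top0.png

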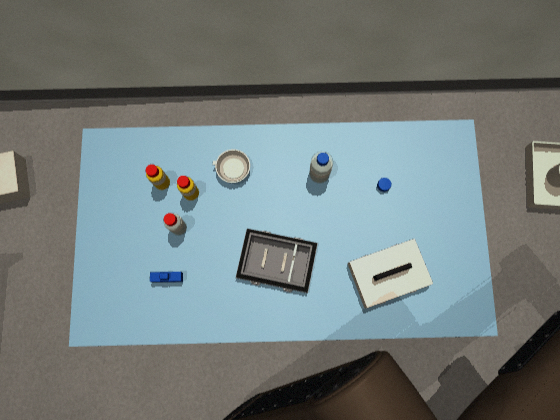

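Run:
```python
import cv2
im=cv2.imread("pics/top0.png")
def crop(n,x0,y0,x1,y1,s,out):
    i=cv2.imread(n)[y0:y1,x0:x1]; cv2.imwrite(out,cv2.resize(i,None,fx=s,fy=s,interpolation=cv2.INTER_CUBIC))
crop("pics/top0.png",225,220,330,300,7,"pics/c_case.png")
crop("pics/top0.png",340,230,440,315,7,"pics/c_lid.png")
crop("pics/top0.png",140,150,220,300,4,"pics/c_bot.png")
crop("pics/side0.png",215,120,345,265,4,"pics/c_side.png")
```

```text
(no output)
```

View pics/c_case.png

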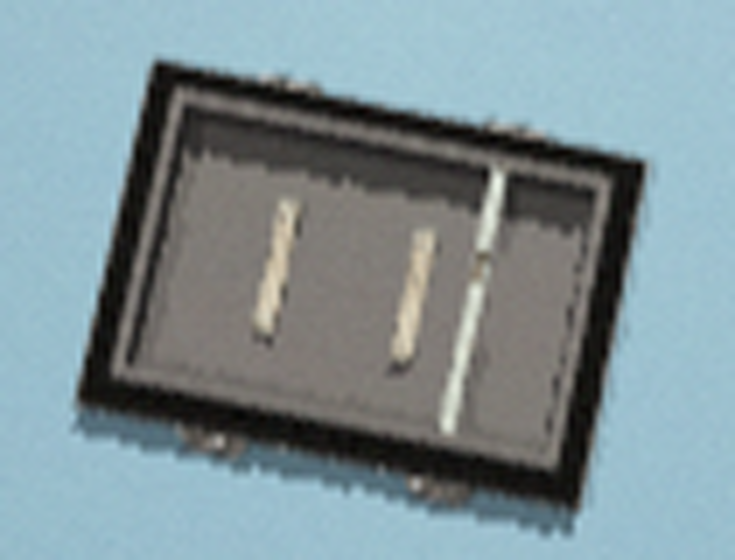

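View pics/c_lid.png

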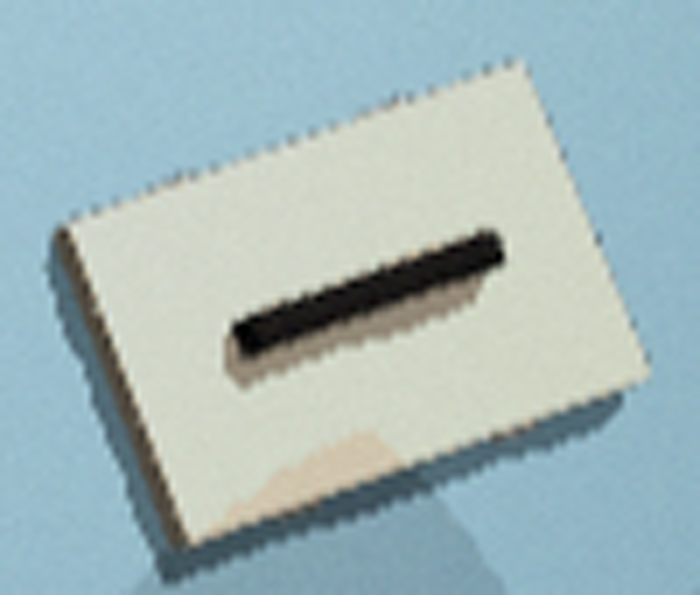

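View pics/c_bot.png

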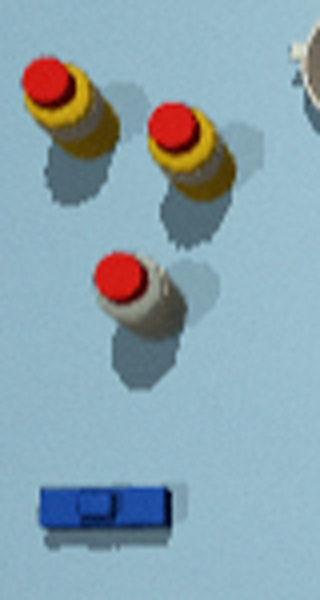

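View pics/c_side.png

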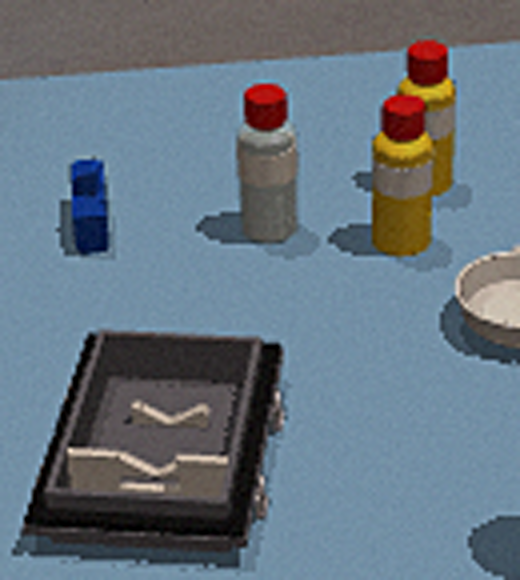

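```bash
cat > h.py <<'E'
import numpy as np, cv2
from plant import r
M={n:r.camera_model(n) for n in ("side","top")}
def K(n):
    m=M[n]; f=210/np.tan(np.radians(m["fov_y"])/2); return f,m["cx"],m["cy"]
def proj(n,X):
    m=M[n]; f,cx,cy=K(n); c=np.atleast_2d(X)@m["R"].T+m["t"]; return np.c_[f*c[:,0]/c[:,2]+cx,f*c[:,1]/c[:,2]+cy]
def back(n,uv,z):
    m=M[n]; f,cx,cy=K(n); uv=np.atleast_2d(uv).astype(float)
    d=np.c_[(uv[:,0]-cx)/f,(uv[:,1]-cy)/f,np.ones(len(uv))]@m["R"]; C=-m["R"].T@m["t"]
    s=(z-C[2])/d[:,2]; return C+s[:,None]*d
def tri(uv1,uv2):
    A=[];b=[]
    for n,uv in (("side",uv1),("top",uv2)):
        m=M[n]; f,cx,cy=K(n); x,y=(uv[0]-cx)/f,(uv[1]-cy)/f
        A+= [m["R"][0]-x*m["R"][2], m["R"][1]-y*m["R"][2]]; b+=[x*m["t"][2]-m["t"][0], y*m["t"][2]-m["t"][1]]
    X,res,_,_=np.linalg.lstsq(np.array(A),np.array(b),rcond=None); return X,res
E
python3 - <<'E'
from h import *
for n in M: print(n,-M[n]["R"].T@M[n]["t"])
T=cv2.imread("pics/top0.png"); S=cv2.imread("pics/side0.png")
def comps(im,mask,lo):
    k,l,st,c=cv2.connectedComponentsWithStats(mask.astype(np.uint8))
    return [(i,st[i],c[i]) for i in range(1,k) if st[i][4]>lo],l
for n,im in (("top",T),("side",S)):
    h=cv2.cvtColor(im,cv2.COLOR_BGR2HSV); 
    red=((h[...,0]<8)|(h[...,0]>172))&(h[...,1]>170)&(h[...,2]>60)
    blue=(h[...,0]>105)&(h[...,0]<130)&(h[...,1]>170)&(h[...,2]>40)
    blk=(h[...,2]<45)
    for nm,mk in (("red",red),("blue",blue),("blk",blk)):
        for i,st,c in comps(im,mk,25)[0]: print(n,nm,st,c.round(2))
E
```

```text
side [ 0.4953172  -0.92939785  0.77608284]
top [ 0.32821226 -0.00229959  1.39631472]
top red [146 165  13  12 120] [151.83 170.47]
top red [177 176  13  12 122] [183.06 181.54]
top red [164 214  13  12 121] [169.88 219.23]
top blue [317 153  12  12 114] [322.41 158.61]
top blue [377 178  14  14 140] [383.79 184.25]
top blue [150 272  33  10 317] [166.24 276.6 ]
top blk [   0   78  560   22 5001] [279.12  88.68]
top blk [237 229  80  63 734] [276.5  263.71]
top blk [373 264  39  17 174] [391.92 271.59]
top blk [ 457  311  103  109 3200] [516.69 369.64]
top blk [ 224  351  213   69 4205] [309.3  393.53]
side red [104  29  13  10  98] [109.97  33.84]
side red [206  65  11  11 100] [210.84  69.85]
side red [317 130  10  11  95] [321.55 135.19]
side red [276 141  10  11  99] [280.7  146.07]
side red [311 144  10  11 100] [315.58 148.89]
side blue [233 160   9  23 187] [236.96 171.11]
side blue [356 210  14  15 172] [362.84 216.81]
side blue [353 304  18  19 272] [361.23 312.79]
side blk [ 61   0  48  50 804] [84.58 15.41]
side blk [134  19  16  12 130] [141.53  24.52]
side blk [138  47  22  20  34] [148.79  54.18]
side blk [  0  51  11  28 141] [ 3.1 66.8]
side blk [    0    83   182   153 11988] [ 75.19 167.57]
side blk [ 11 106   9   7  31] [ 14.97 109.06]
side blk [ 36 157   8   7  36] [ 39.53 160.14]
side blk [221 204  64  54 762] [255.39 239.88]
side blk [232 204  46  28 318] [253.72 212.01]
side blk [   5  214  100   77 3472] [ 47.73 253.7 ]
side blk [ 61 243  45  43 140] [ 86.91 268.66]
side blk [231 286  23  46 389] [242.31 308.44]
side blk [   0  336   33   84 1824] [ 14.36 373.63]
side blk [ 97 392  17  17  93] [105.55 400.03]
```

```bash
cat >> h.py <<'E'
from scipy.optimize import least_squares
def hullc(n,P):
    h=cv2.convexHull(proj(n,P).astype(np.float32)); m=cv2.moments(h); return np.array([m["m10"]/m["m00"],m["m01"]/m["m00"]])
a=np.linspace(0,2*np.pi,60,endpoint=False)
def cyl(rad,z0,z1): return np.vstack([np.c_[rad*np.cos(a),rad*np.sin(a),np.full(60,z)] for z in (z0,z1)])
def box(lx,ly,z0,z1): return np.array([[sx*lx/2,sy*ly/2,z] for sx in(-1,1) for sy in (-1,1) for z in (z0,z1)])
def place(P,x,y,yaw=0):
    c,s=np.cos(yaw),np.sin(yaw); return P@np.array([[c,-s,0],[s,c,0],[0,0,1]]).T+[x,y,0]
def blobs(im,kind):
    h=cv2.cvtColor(im,cv2.COLOR_BGR2HSV)
    if kind=="red": m=((h[...,0]<8)|(h[...,0]>172))&(h[...,1]>170)&(h[...,2]>60)
    if kind=="blue": m=(h[...,0]>105)&(h[...,0]<130)&(h[...,1]>170)&(h[...,2]>40)
    if kind=="blk": m=h[...,2]<45
    return m.astype(np.uint8)
E
python3 - <<'E'
from h import *
def fit(P,obs,p0):
    f=lambda p: np.concatenate([hullc(n,place(P,*p))-o for n,o in obs.items()])
    s=least_squares(f,p0); return s.x,s.fun
print("bottle cap",fit(cyl(.016,.099,.122),dict(top=[169.88,219.23],side=[280.7,146.07]),[.6,.25]))
print(" top only",fit(cyl(.016,.099,.122),dict(top=[169.88,219.23]),[.6,.25]))
print("loose cap",fit(cyl(.019,0,.022),dict(top=[383.79,184.25],side=[361.23,312.79]),[.6,-.25]))
print("spare cap z?",tri([362.84,216.81],[322.41,158.61]))
print("red z?",tri([280.7,146.07],[169.88,219.23]))
E
```

```text
bottle cap (array([0.60539558, 0.28871497]), array([ 0.08656402,  0.00386385, -0.03325699, -0.21652917]))
 top only (array([0.60541139, 0.28893988]), array([-5.18986582e-07,  5.25480914e-07]))
loose cap (array([ 0.71402228, -0.29406791]), array([ 0.47651679, -0.19842984, -0.31743013, -0.48856268]))
spare cap z? (array([ 0.7554664 , -0.11188654,  0.12694407]), array([1.78753655e-07]))
red z? (array([0.60563675, 0.28933514, 0.10940333]), array([2.41328103e-08]))
```

```bash
cat >> h.py <<'E'
def feats(h):
    m=cv2.moments(h); return np.array([m["m10"]/m["m00"],m["m01"]/m["m00"],20*0.5*np.arctan2(2*m["mu11"],m["mu20"]-m["mu02"]),np.sqrt(m["m00"])*.3])
def hfeat(n,P): return feats(cv2.convexHull(proj(n,P).astype(np.float32)))
def bfeat(mask,seed_box):
    x0,y0,x1,y1=seed_box; k=np.zeros_like(mask); k[y0:y1,x0:x1]=mask[y0:y1,x0:x1]
    nn,l,st,c=cv2.connectedComponentsWithStats(k); i=1+np.argmax(st[1:,4]); ys,xs=np.nonzero(l==i)
    # pixel squares corners
    pts=np.vstack([np.c_[xs+dx,ys+dy] for dx in(-.5,.5) for dy in(-.5,.5)]).astype(np.float32)
    return feats(cv2.convexHull(pts))
def fitbox(P,obs,p0):
    def f(p):
        o=[]
        for n,b in obs.items():
            d=hfeat(n,place(P,*p))-b; d[2]=(d[2]/20+np.pi/2)%np.pi*20-np.pi/2*20; o.append(d)
        return np.concatenate(o)
    s=least_squares(f,p0,x_scale=[.01,.01,.1],diff_step=1e-3); return s.x,s.fun.round(2)
def overlay(n,im,Ps,box_,s,out):
    x0,y0,x1,y1=box_; i=cv2.resize(im[y0:y1,x0:x1],None,fx=s,fy=s,interpolation=cv2.INTER_CUBIC)
    for P,c in Ps:
        q=((proj(n,P)-[x0,y0]+.5)*s).astype(int); cv2.polylines(i,[q.reshape(-1,1,2)],True,c,1)
    cv2.imwrite(out,i)
def rect(lx,ly,z): return np.array([[sx*lx/2,sy*ly/2,z] for sx,sy in((-1,-1),(1,-1),(1,1),(-1,1))])
E
python3 - <<'E'
from h import *
T=cv2.imread("pics/top0.png"); S=cv2.imread("pics/side0.png")
kt,ks=blobs(T,"blk"),blobs(S,"blk"); bt,bs=blobs(T,"blue"),blobs(S,"blue")
# case
o=dict(top=bfeat(kt,(225,220,330,300)))
c,e=fitbox(box(.14,.2,.024,.030),o,[.48,.0,-.2]); print("case top",c,e)
# handle
o=dict(top=bfeat(kt,(365,255,420,290)))
hb,e=fitbox(box(.014,.1,.066,.080),o,[.48,-.3,.3]); print("handle top",hb,e)
# spacer
o=dict(top=bfeat(bt,(145,265,190,290)))
P=np.vstack([box(.026,.084,.006,.036),box(.016,.022,.036,.056)])
sp,e=fitbox(P,o,[.48,.28,0]); print("spacer top",sp,e)
o["side"]=bfeat(bs,(228,155,247,187)); sp2,e=fitbox(P,o,sp); print("spacer both",sp2,e)
h=cv2.cvtColor(T,cv2.COLOR_BGR2HSV); mat=((h[...,0]>85)&(h[...,0]<115)&(h[...,1]>50)).astype(np.uint8)
lid=((h[...,1]<60)&(h[...,2]>150)).astype(np.uint8)
l0,e=fitbox(rect(.13,.19,.044),dict(top=bfeat(lid,(340,235,440,312))),hb); print("lid top",l0,e)
G,R_,Y=(0,255,0),(0,0,255),(0,255,255)
overlay("top",T,[(place(rect(.14,.2,.03),*c),G),(place(rect(.114,.174,.042),*c),R_),(place(rect(.104,.164,.042),*c),Y),(place(np.array([[-.052,-.0434,.04],[.052,-.0434,.04]]),*c),R_)],(225,220,330,300),7,"pics/o_case.png")
overlay("top",T,[(place(rect(.13,.19,.044),*l0),G),(place(rect(.014,.1,.08),*l0),R_)],(340,230,440,315),7,"pics/o_lid.png")
overlay("side",S,[(place(rect(.14,.2,.03),*c),G),(place(rect(.114,.174,.042),*c),R_),(place(rect(.104,.164,.042),*c),Y),(place(rect(.026,.084,.036),*sp2),G)],(215,150,300,265),6,"pics/o_side.png")
overlay("side",S,[(place(rect(.13,.19,.044),*l0),G),(place(rect(.014,.1,.08),*l0),R_)],(195,265,295,375),6,"pics/o_lids.png")
a_=cv2.imread("pics/o_case.png"); b_=cv2.imread("pics/o_lid.png"); 
import numpy as np
E
```

```text
case top [ 0.50350972  0.01603922 -0.23023973] [-0.   -0.    0.    0.23]
handle top [ 0.45907255 -0.28464634  0.31673415] [-0.   -0.    0.   -0.11]
spacer top [ 0.46612589  0.31524777 -0.01802854] [0.   0.   0.01 0.24]
spacer both [ 0.46626011  0.31439959 -0.0151549 ] [ 0.31 -0.06 -0.05  0.25 -0.13 -0.7   0.05 -0.02]
lid top [ 0.46428949 -0.28771864  0.30104515] [ 0.    0.01  0.   -0.92]
```

View pics/o_case.png

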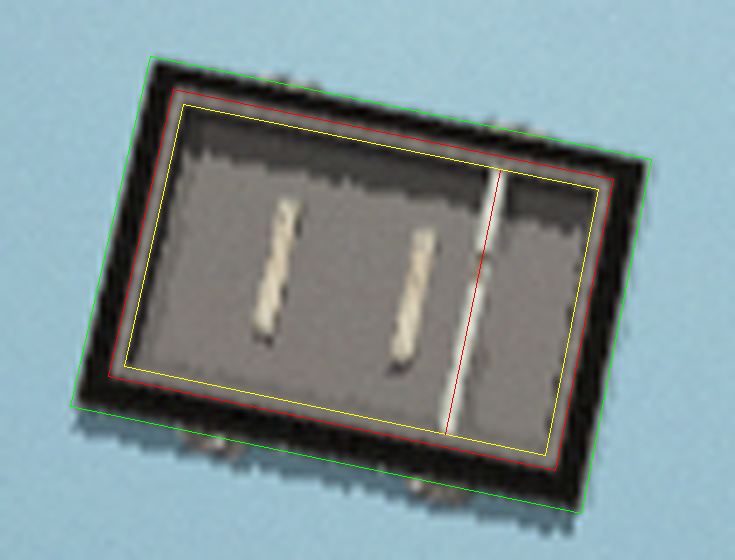

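View pics/o_lid.png

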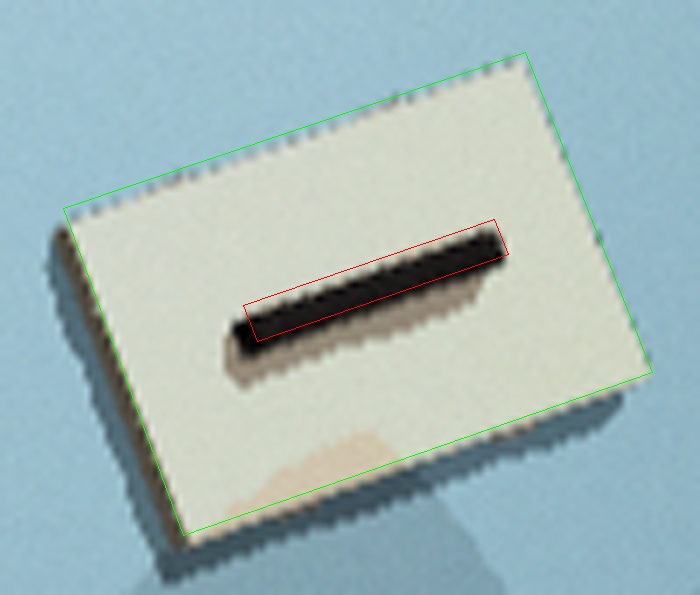

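View pics/o_side.png

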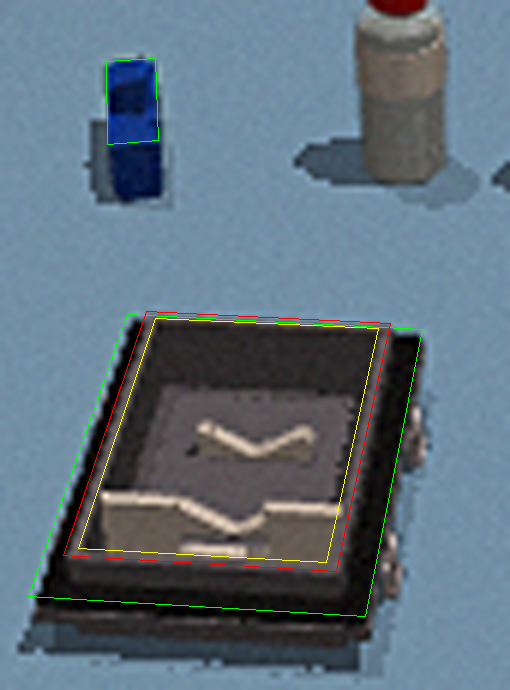

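View pics/o_lids.png

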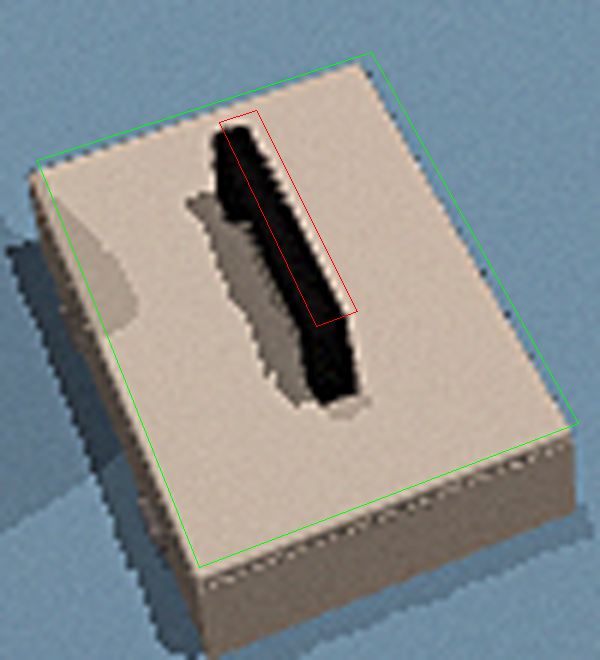

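Run:
```python
from h import *
T=cv2.imread("pics/top0.png"); S=cv2.imread("pics/side0.png")
for n,im,bx in (("top",T,(340,232,440,312)),("side",S,(195,265,295,375))):
    x0,y0,x1,y1=bx; h=cv2.cvtColor(im,cv2.COLOR_BGR2HSV)
    for th in (120,150,170,185):
        m=((im[...,2]>th-0)&(im[...,2].astype(int)>im[...,0].astype(int)-3)).astype(np.uint8)
        b=bfeat(m,bx); print(n,th,b.round(2),fitbox(rect(.13,.19,.044),{n:b},[.459,-.285,.31]))
    kb=bfeat(blobs(im,"blk"),(365,255,420,290) if n=="top" else (228,284,258,334))
    P=box(.014,.1,.066,.080) if n=="top" else np.vstack([box(.014,.1,.066,.080),box(.014,.1,.044,.066)])
    print(fitbox(P,{n:kb},[.459,-.285,.31]))
```

```text
top 120 [390.37 272.72  -6.15  18.06] (array([ 0.46061922, -0.28751903,  0.31129993]), array([ 0.  ,  0.  , -0.  , -0.36]))
top 150 [390.59 272.73  -6.14  17.94] (array([ 0.4605977 , -0.2881126 ,  0.31110224]), array([ 0.  ,  0.  , -0.  , -0.24]))
top 170 [390.66 272.59  -6.01  17.87] (array([ 0.46095374, -0.28833068,  0.30506961]), array([-0.  ,  0.  , -0.  , -0.17]))
top 185 [390.63 272.46  -6.24  17.7 ] (array([ 0.46130553, -0.28826325,  0.315768  ]), array([ 0.,  0.,  0., -0.]))
(array([ 0.45907253, -0.28464636,  0.31673542]), array([-0.  , -0.  ,  0.  , -0.11]))
side 120 [243.04 318.45  17.48  20.79] (array([ 0.46179121, -0.29512059,  0.29470731]), array([ 0.  ,  0.03, -0.  , -0.47]))
side 150 [242.89 317.5   16.84  20.43] (array([ 0.4615269 , -0.29261363,  0.30906521]), array([ 0.  ,  0.01, -0.  , -0.17]))
side 170 [243.   317.51  16.76  20.36] (array([ 0.46174899, -0.29267285,  0.31110332]), array([ 0.  ,  0.01, -0.  , -0.11]))
side 185 [243.3  317.52  17.52  20.24] (array([ 0.46242883, -0.29268147,  0.28969343]), array([-0.  , -0.  ,  0.  ,  0.01]))
(array([ 0.46147753, -0.29237152,  0.31321776]), array([-0.  , -0.  ,  0.01,  0.07]))
```

Run:
```python
from h import *
T=cv2.imread("pics/top0.png"); S=cv2.imread("pics/side0.png")
def sub(prof,th):
    d=np.abs(np.diff(prof.astype(float))); i=d.argmax(); w=d[max(0,i-2):i+3]; x=np.arange(max(0,i-2),i+3)+.5; return (w*x).sum()/w.sum()
t=T[...,0].astype(float)-T[...,2]
pts=[(x,110+sub(t[110:145,x],0)) for x in range(90,470,4)]
def rep(p,ax):
    p=np.array(p); u,v=(p[:,0],p[:,1]) if ax==0 else (p[:,1],p[:,0]); q=np.polyfit(u,v,1); r_=v-np.polyval(q,u)
    m=np.abs(r_)<2; u,v=u[m],v[m]; q=np.polyfit(u,v,1); r_=v-np.polyval(q,u); k=len(u)//8
    print([round(r_[i*k:(i+1)*k].mean(),2) for i in range(8)], np.polyfit(u-u.mean(),v,2))
rep(pts,0)
rep([(60+sub(t[y,60:100],0),y) for y in range(135,340,3)],1)
rep([(460+sub(t[y,460:510],0),y) for y in range(135,330,3)],1)
rep([(x,325+sub(t[325:355,x],0)) for x in range(75,270,4)],0)
s=S[...,0].astype(float)-S[...,2]
rep([(350+sub(s[y,350:505],0),y) for y in range(150,410,4)],1)
rep([(150+sub(s[y,150:200],0),y) for y in range(150,410,4)],1)
rep([(x,120+sub(s[120:150,x],0)) for x in range(195,355,3)],0)
```

```text
[np.float64(0.01), np.float64(0.02), np.float64(0.0), np.float64(0.02), np.float64(-0.05), np.float64(-0.05), np.float64(-0.04), np.float64(0.0)] [ 2.58243988e-06 -2.34103997e-02  1.23476501e+02]
[np.float64(-0.02), np.float64(0.01), np.float64(0.02), np.float64(0.01), np.float64(-0.0), np.float64(0.0), np.float64(-0.02), np.float64(-0.03)] [-9.74634855e-07 -6.40955174e-02  7.52181777e+01]
[np.float64(0.0), np.float64(0.02), np.float64(-0.01), np.float64(-0.01), np.float64(-0.01), np.float64(-0.04), np.float64(0.05), np.float64(-0.01)] [3.07778695e-06 1.11708697e-01 4.85753056e+02]
[np.float64(-0.0), np.float64(0.01), np.float64(-0.01), np.float64(0.01), np.float64(-0.01), np.float64(-0.02), np.float64(0.03), np.float64(-0.01)] [-5.55739240e-07 -2.53095694e-02  3.43714413e+02]
[np.float64(nan), np.float64(nan), np.float64(nan), np.float64(nan), np.float64(nan), np.float64(nan), np.float64(nan), np.float64(nan)] [-2.83374793e-03  4.95908789e-01  4.96060537e+02]
[np.float64(0.11), np.float64(-0.03), np.float64(0.02), np.float64(-0.04), np.float64(-0.08), np.float64(-0.09), np.float64(0.05), np.float64(0.06)] [ 1.23158871e-05 -1.26788583e-01  1.68798648e+02]
[np.float64(-0.04), np.float64(0.1), np.float64(-0.01), np.float64(0.01), np.float64(-0.08), np.float64(0.02), np.float64(-0.0), np.float64(-0.03)] [ 3.45294087e-06 -7.39515863e-02  1.35591594e+02]<stdin>:10: RuntimeWarning: Mean of empty slice.
  ret = ret.dtype.type(ret / rcount)
```

Run:
```python
from h import *
def fit(P,obs,p0):
    f=lambda p: np.concatenate([hullc(n,place(P,*p))-o for n,o in obs.items()])
    s=least_squares(f,p0); return s.x,s.fun.round(2)
C=cyl(.016,.099,.122)
print("yel1",fit(C,dict(top=[183.06,181.54],side=[315.58,148.89]),[.6,.25]))
print("yel2",fit(C,dict(top=[151.83,170.47],side=[321.55,135.19]),[.6,.25]))
print("bottle side",fit(C,dict(side=[280.7,146.07]),[.6,.25]))
print("spare",fit(cyl(.02,.118,.14),dict(top=[322.41,158.61],side=[362.84,216.81]),[.6,.25]))
```

```text
yel1 (array([0.70636271, 0.25610132]), array([ 0.2 , -0.05, -0.17, -0.36]))
yel2 (array([0.73939126, 0.33975994]), array([ 0.09, -0.22, -0.2 , -0.29]))
bottle side (array([0.60535123, 0.28735034]), array([-0., -0.]))
spare (array([ 0.75480751, -0.1123286 ]), array([ 0.26, -0.19, -0.26, -0.47]))
```

>>> carry_out(plan=[[0.025,0.029,0.01,0,0,0.12],[0.025,0.029,0.01,0,0,0.12],[0.025,0.029,0.01,0,0,0.12],[0.025,0.029,0.01,0,0,0.12],[0.025,0.029,0.01,0,0,0.12],[0.025,0.029,0.01,0,0,0.12],[0.025,0.029,0.01,0,0,0.12],[0.025,0.029,0.01,0,0,0.12],[0.02,0.035,0.01,0,0,0.12],[0.02,0.035,0.01,0,0,0.12],[0.01,0.039,0.01,0,0,0.12],[0.01,0.039,0.01,0,0,0.12]])

```text
time_s: 1.1
tcp_pos: [0.4606, -0.2549, 0.3377]
eef_rot: [178.9, 0.0, -77.5]
contact_force: [1.0, -0.4, 0.1]
gripper_width: 0.0875
```

>>> carry_out(plan=[[0.015,0.038,0.0,0,0,0],[0.015,0.038,0.0,0,0,0],[0.01,0.04,0.0,0,0,0],[0.01,0.04,0.0,0,0,0],[0.0,0.041,0.0,0,0,0],[0.0,0.041,0.0,0,0,0],[0.0,0.041,0.0,0,0,0],[0.0,0.041,0.0,0,0,0],[0.0,0.041,0.0,0,0,0],[0.0,0.041,0.0,0,0,0],[0.0,0.041,0.0,-0.117,-0.026,0],[0.0,0.041,0.0,-0.117,-0.026,0]])

```text
time_s: 2.1
tcp_pos: [0.5085, 0.2352, 0.3422]
eef_rot: [179.3, -13.7, -77.4]
contact_force: [4.2, -1.2, -0.4]
gripper_width: 0.0873
```

Run:
```python
from plant import r
s=r.get_state(); print(s["joints"].round(2),s["tcp_pos"],s["eef_rot"])
```

```text
[ 51.92   9.69  -4.68  10.15 -84.98 -41.15] [0.50846866 0.23521078 0.34215585] [179.34483034 -13.6760453  -77.43704102]
```

>>> carry_out(plan=[[0.006,0.015,0.0,-0.117,-0.026,0],[0.006,0.02,0.0,-0.117,-0.026,0],[0.006,0.02,0.0,-0.117,-0.026,0],[0.006,0.02,-0.01,-0.117,-0.026,0],[0.006,0.02,-0.01,-0.117,-0.026,0],[0.006,0.02,-0.02,-0.117,-0.026,0],[0.006,0.02,-0.02,0,0,0],[0.006,0.02,-0.02,0,0,0],[0,0,0,0,0,0]])

```text
time_s: 2.85
tcp_pos: [0.5537, 0.4122, 0.2529]
eef_rot: [179.6, -57.9, -76.1]
contact_force: [-0.9, -1.3, -3.1]
gripper_width: 0.0878
```

Run:
```python
from plant import r
s=r.get_state(); print(s["joints"].round(2),s["qd"].round(2),s["tcp_pos"],s["eef_rot"])
import cv2
im=r.capture("side"); cv2.imwrite("pics/s1.png",im[:,:,::-1])
im=r.capture("top"); cv2.imwrite("pics/t1.png",im[:,:,::-1])
```

```text
[  67.37   43.55    9.05   31.08 -105.3   -59.59] [ 0.2  -1.16 -1.22  0.28 -1.31  0.1 ] [0.55372037 0.41224691 0.25292108] [179.57564472 -57.9007231  -76.1294624 ]
```

View pics/s1.png

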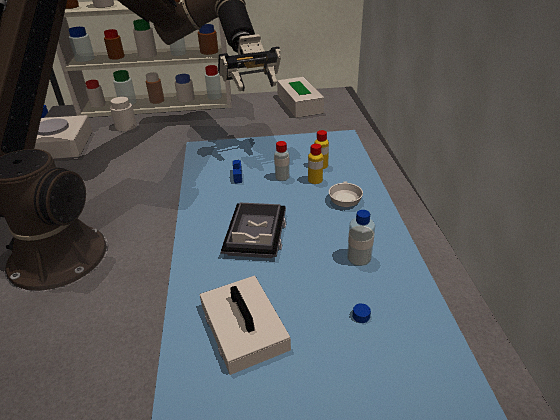

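View pics/t1.png

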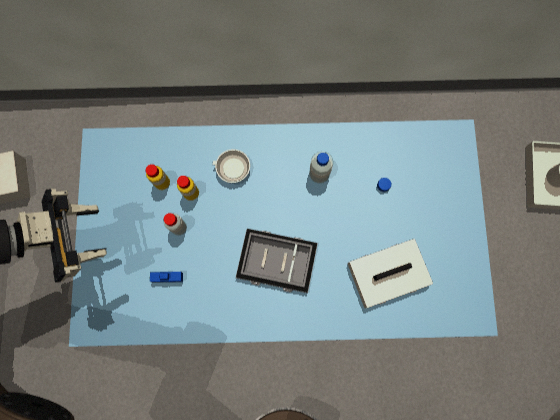

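Run:
```python
from h import *
from scipy.spatial.transform import Rotation as Ro
s=r.get_state(); R=Ro.from_euler("xyz",s["eef_rot"],degrees=True).as_matrix(); p=s["tcp_pos"]; print(R.round(3))
for n,f,bx in (("top","pics/t1.png",(60,180,150,270)),("side","pics/s1.png",(210,20,300,110))):
    P=np.array([p+R@[sx*.0095,sy*.0439,z] for sy in(-1,1) for sx,z in ((-1,0),(1,0),(1,-.03),(-1,-.03))])
    print(n,proj(n,p),proj(n,P).round(1).tolist())
    overlay(n,cv2.imread(f),[(P[:4],(0,0,255)),(P[4:],(0,255,0))],bx,6,f"pics/g_{n}.png")
```

```text
[[ 0.124 -0.973  0.196]
 [-0.52  -0.232 -0.822]
 [ 0.845 -0.    -0.535]]
top [[101.9552615  229.24356005]] [[97.6, 212.5], [99.4, 209.8], [85.8, 211.0], [84.1, 213.7], [104.5, 248.7], [106.5, 246.5], [92.7, 248.3], [90.9, 250.5]]
side [[258.16515047  84.86995838]] [[271.4, 84.7], [272.3, 80.8], [269.4, 72.9], [268.6, 76.9], [244.0, 89.0], [244.5, 85.0], [241.8, 77.0], [241.3, 81.0]]
```

View pics/g_top.png

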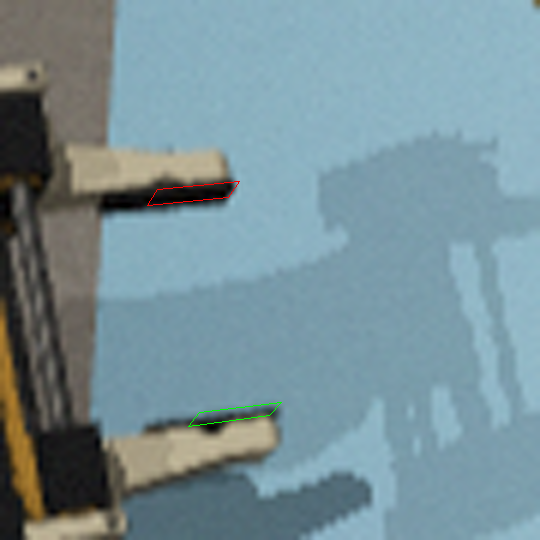

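View pics/g_side.png

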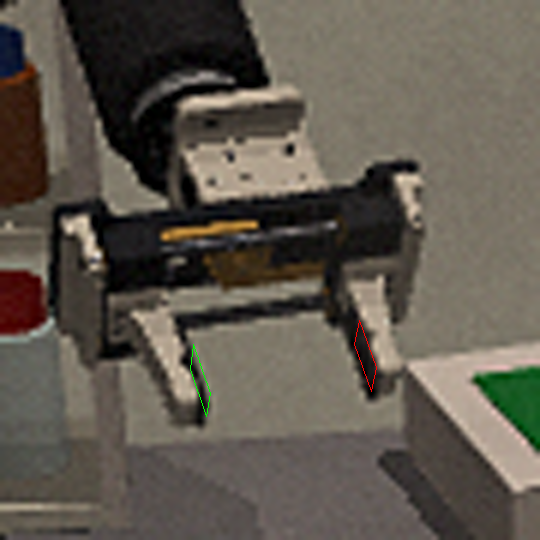

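>>> carry_out(plan=[[0.006,-0.009,-0.027,0,0,0],[0.006,-0.009,-0.027,0,0,0],[0.006,-0.009,-0.027,0,0,0],[0.006,-0.009,-0.027,0,0,0],[0.006,-0.009,-0.027,0,0,0],[0.005,-0.009,-0.022,0,0,0],[0,0,0,0,0,0]])

```text
time_s: 3.53
tcp_pos: [0.5921, 0.3528, 0.1126]
eef_rot: [-178.0, -56.4, -78.4]
contact_force: [-0.9, -0.9, -1.1]
gripper_width: 0.0878
```

Run:
```python
from plant import r
s=r.get_state(); print(s["joints"].round(2),s["tcp_pos"],s["eef_rot"])
```

```text
[ 63.    47.18  -2.58  33.17 -89.09 -66.23] [0.59207339 0.35282589 0.11264174] [-178.00693473  -56.41848172  -78.36913208]
```

```bash
cat >> h.py <<'E'
from scipy.spatial.transform import Rotation as Ro
def Rd(rpy): return Ro.from_euler("xyz",rpy,degrees=True)
def delta(p,rpy,n=1):
    s=r.get_state(); d=np.array(p)-s["tcp_pos"]; w=(Rd(rpy)*Rd(s["eef_rot"]).inv()).as_rotvec()
    print("tot",d.round(4),w.round(4),"| dist %.3f ang %.1f deg"%(np.linalg.norm(d),np.degrees(np.linalg.norm(w))),"| per row/%d"%n,(d/n).round(4),(w/n).round(4)); return d,w
E
python3 - <<'E'
from h import *
rpy=[180,-57,-77]; z=Rd(rpy).as_matrix()[:,2]; print(z)
b=np.array([.6054,.288,.050])
delta(b+.015*z-.09*z,rpy); delta(b+.015*z,rpy,6)
E
```

```text
[ 0.18865983 -0.8171755  -0.54463904]
tot [-0.0008 -0.0035 -0.0218] [-0.014   0.0165 -0.0052] | dist 0.022 ang 1.3 deg | per row/1 [-0.0008 -0.0035 -0.0218] [-0.014   0.0165 -0.0052]
tot [ 0.0162 -0.0771 -0.0708] [-0.014   0.0165 -0.0052] | dist 0.106 ang 1.3 deg | per row/6 [ 0.0027 -0.0128 -0.0118] [-0.0023  0.0027 -0.0009]
```

>>> carry_out(plan=[[-0.001,-0.003,-0.02,-0.014,0.016,-0.005],[0.003,-0.013,-0.01,0,0,0],[0.003,-0.013,-0.01,0,0,0],[0.003,-0.013,-0.01,0,0,0],[0.003,-0.013,-0.009,0,0,0],[0.003,-0.013,-0.009,0,0,0]])

```text
time_s: 4.03
tcp_pos: [0.6109, 0.2892, 0.0628]
eef_rot: [-177.8, -56.0, -78.7]
contact_force: [1.1, 0.3, 0.1]
gripper_width: 0.0879
```

Run:
```python
from h import *
rpy=[180,-57,-77]; z=Rd(rpy).as_matrix()[:,2]
b=np.array([.6054,.288,.050])
delta(b+.015*z,rpy)
for n in M: cv2.imwrite(f"pics/{n}2.png",r.capture(n)[:,:,::-1])
a=cv2.resize(cv2.imread("pics/top2.png")[150:300,60:260],None,fx=3,fy=3); b=cv2.resize(cv2.imread("pics/side2.png")[80:230,180:380],None,fx=3,fy=3)
cv2.imwrite("pics/x2t.png",a);cv2.imwrite("pics/x2s.png",b)
```

```text
tot [-0.0027 -0.0135 -0.0209] [-0.0214  0.017  -0.0025] | dist 0.025 ang 1.6 deg | per row/1 [-0.0027 -0.0135 -0.0209] [-0.0214  0.017  -0.0025]
```

View pics/x2t.png

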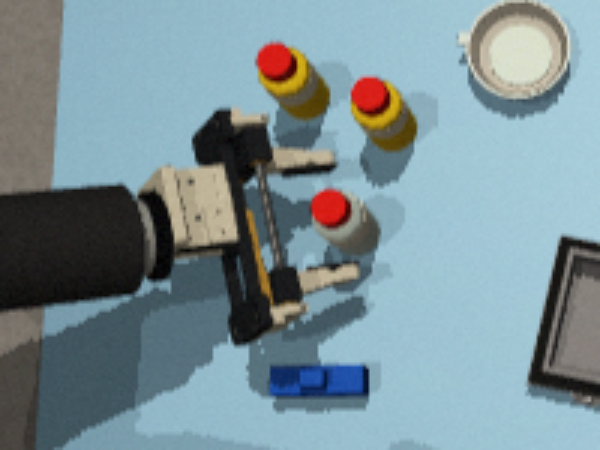

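View pics/x2s.png

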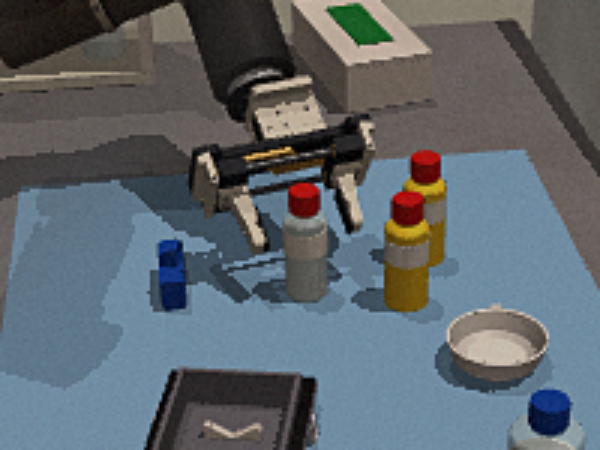

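>>> carry_out(plan=[[-0.001,-0.006,-0.009,-0.02,0.015,0],[-0.001,-0.006,-0.009,0,0,0],[0,0,0,0,0,0],[0,0,0,0,0,0]])

```text
time_s: 4.47
tcp_pos: [0.6102, 0.2773, 0.0497]
eef_rot: [-179.3, -56.8, -77.5]
contact_force: [0.4, 0.3, 0.1]
gripper_width: 0.0877
```

Run:
```python
from h import *
rpy=[180,-57,-77]; z=Rd(rpy).as_matrix()[:,2]
b=np.array([.6054,.288,.050])
delta(b+.015*z,rpy); print(r.get_state()["eef_rot"])
```

```text
tot [-0.002  -0.0016 -0.0079] [-0.0055  0.0056 -0.001 ] | dist 0.008 ang 0.5 deg | per row/1 [-0.002  -0.0016 -0.0079] [-0.0055  0.0056 -0.001 ]
[-179.29843572  -56.76350725  -77.52863256]
```

>>> carry_out(plan=[[-0.002,-0.002,-0.008,-0.005,0.005,0],[0,0,-0.002,0,0,0]])

```text
time_s: 4.63
tcp_pos: [0.6083, 0.2764, 0.04]
eef_rot: [-179.8, -56.9, -77.1]
contact_force: [0.5, -0.7, -0.6]
gripper_width: 0.0876
```

>>> carry_out(plan=[[0,0,0,0,0,0],[0,0,0,0,0,0],[0,0,0,0,0,0],[0,0,0,0,0,0],[0,0,0,0,0,0],[0,0,0,0,0,0]], fingers=1, force=25)

```text
time_s: 5.13
tcp_pos: [0.608, 0.2775, 0.039]
eef_rot: [-179.9, -57.0, -76.9]
contact_force: [-0.1, 0.4, -0.3]
gripper_width: 0.0531
```

Run:
```python
from h import *
rpy=[180,-57,-77]; z=Rd(rpy).as_matrix()[:,2]
b=np.array([.6054,.288,.050])
delta(b+.015*z,rpy); s=r.get_state();print(s["eef_rot"],s["gripper_width"],s["tcp_pos"],s["joints"].round(1))
```

```text
tot [ 0.0002 -0.0017  0.0028] [-0.0005  0.001  -0.0035] | dist 0.003 ang 0.2 deg | per row/1 [ 0.0002 -0.0017  0.0028] [-0.0005  0.001  -0.0035]
[-179.88747781  -56.98362802  -76.8919887 ] 0.05314722429096409 [0.60803902 0.27745169 0.03904688] [ 58.7  48.9 -12.   36.7 -79.3 -69.8]
```

>>> carry_out(plan=[[0,0,0,0,0,0],[0,0,0,0,0,0],[0,0,0,0,0,0]])

```text
time_s: 5.38
tcp_pos: [0.6083, 0.2777, 0.0393]
eef_rot: [-179.8, -57.0, -76.9]
contact_force: [-0.1, -0.7, -0.5]
gripper_width: 0.0452
```

>>> carry_out(plan=[[0,0,0.02,0,0,0],[0,0,0.03,0,0,0],[0,0,0.03,0,0,0],[0,0,0.03,0,0,0]])

```text
time_s: 5.72
tcp_pos: [0.6054, 0.2741, 0.1483]
eef_rot: [178.9, -57.3, -76.0]
contact_force: [1.2, 0.2, -2.4]
gripper_width: 0.0455
```

Run:
```python
from h import *
s=r.get_state();print(s["eef_rot"],s["gripper_width"],s["tcp_pos"],s["joints"].round(1),s["contact_force"])
for n in M: cv2.imwrite(f"pics/{n}3.png",r.capture(n)[:,:,::-1])
a=cv2.resize(cv2.imread("pics/top3.png")[150:300,60:260],None,fx=2,fy=2); b=cv2.resize(cv2.imread("pics/side3.png")[80:230,180:380],None,fx=2,fy=2)
cv2.imwrite("pics/x3.png",np.hstack([a,b]))
```

```text
[178.94810669 -57.34389858 -76.00970866] 0.04554254016734669 [0.60544173 0.27414715 0.14830662] [ 58.8  41.9  -9.8  35.8 -87.3 -63.8] [ 1.1831761   0.22852733 -2.42558461]
```

View pics/x3.png

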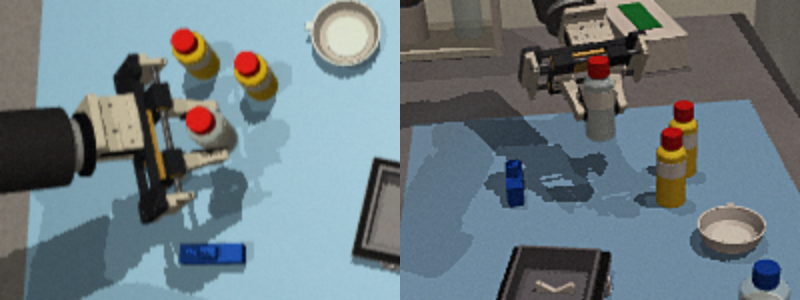

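```bash
cat >> h.py <<'E'
RG=Rd([-179.8,-57.0,-76.9]); TG=np.array([.6083,.2777,.0393])
jaw=RG.as_matrix()[:,1]
b0=np.array([.6054,.288,0.]); b0=b0-jaw*np.dot(b0-TG,jaw)*1.0  # centred between jaws
BO=RG.inv().apply(b0-TG)      # bottle origin in tool
BZ=RG.inv().apply([0,0,1.])
CASE=[.5035,.016,-.2302]
def c2w(p,case=None):
    return place(np.atleast_2d(p).astype(float),*(case or CASE))[0]
def w2c(p,case=None):
    x,y,ps=case or CASE; d=np.array(p)-[x,y,0]; c,s=np.cos(ps),np.sin(ps); return np.array([c*d[0]+s*d[1],-s*d[0]+c*d[1],d[2]])
E
python3 - <<'E'
from h import *
print("b0",b0,"BO",BO,"BZ",BZ)
s=r.get_state(); R=Rd(s["eef_rot"]); P=s["tcp_pos"]
# check cap pixels in pics 3
capP=cyl(.016,.099,.122)
# frame of bottle: z=BZ
def bott(P_,tcp,R): 
    z=R.apply(BZ); x=np.cross([0.3,.9,.2],z); x/=np.linalg.norm(x); y=np.cross(z,x); return tcp+R.apply(BO)+P_@np.array([x,y,z])
for n in M:
    im=cv2.imread(f"pics/{n}3.png"); m=blobs(im,"red"); pr=hullc(n,bott(capP,P,R))
    k,l,st,c=cv2.connectedComponentsWithStats(m); i=1+np.argmin(np.linalg.norm(c[1:]-pr,axis=1)); print(n,pr,c[i],st[i][4])
T=Rd([180,33,-90+np.degrees(CASE[2])])
for y,z in ((.056,.11),(.056,.0326)):
    print("TCP target",c2w([0,y,z])-T.apply(BO), "axis",T.apply(BZ))
delta(c2w([0,.056,.11])-T.apply(BO),[180,33,-103.2],12)
E
```

```text
b0 [6.05919202e-01 2.88122425e-01 1.01414875e-06] BO [-3.87815314e-02 -4.57081414e-17  1.24377758e-02] BZ [ 0.83867057 -0.00190115 -0.54463572]
side [279.44190776 111.21990269] [278.83783784 112.99099099] 111
top [160.2064388  209.54656616] [159.60526316 209.75657895] 152
TCP target [0.5073107  0.03226041 0.09930926] axis [-2.26320846e-01 -9.74052809e-01 -2.78281578e-06]
TCP target [0.5073107  0.03226041 0.02190926] axis [-2.26320846e-01 -9.74052809e-01 -2.78281578e-06]
tot [-0.0998 -0.244  -0.0535] [ 1.5829 -0.0021 -0.3624] | dist 0.269 ang 93.0 deg | per row/12 [-0.0083 -0.0203 -0.0045] [ 0.1319 -0.0002 -0.0302]
```

>>> carry_out(plan=[[-0.004,-0.012,0.008,0.116,0,-0.027],[-0.007,-0.018,0.008,0.116,0,-0.027],[-0.008,-0.02,0.004,0.116,0,-0.027],[-0.008,-0.02,0.0,0.116,0,-0.027],[-0.008,-0.02,0.0,0.116,0,-0.027],[-0.008,-0.02,0.0,0.116,0,-0.027],[-0.008,-0.02,0.0,0.116,0,-0.027],[-0.008,-0.02,0.0,0.116,0,-0.027],[-0.008,-0.02,0.0,0.116,0,-0.027],[-0.008,-0.02,0.0,0.116,0,-0.027],[-0.008,-0.02,0.0,0.116,0,-0.027],[-0.008,-0.02,0.0,0.116,0,-0.027]])

```text
time_s: 6.82
tcp_pos: [0.5105, 0.051, 0.1737]
eef_rot: [-176.3, 23.9, -98.5]
contact_force: [-1.3, -3.4, -4.5]
gripper_width: 0.0451
```

Run:
```python
from h import *
s=r.get_state();print(s["eef_rot"],s["gripper_width"],s["tcp_pos"],s["joints"].round(1),s["contact_force"])
T=Rd([180,33,-103.2]); delta(c2w([0,.056,.11])-T.apply(BO),[180,33,-103.2],4)
```

```text
[-176.25375064   23.94747273  -98.46664636] 0.04509839357076688 [0.51047876 0.05101057 0.17370859] [  9.5   5.8 -20.  -26.3 -55.5  -5.3] [-1.25718537 -3.41501209 -4.45633393]
tot [-0.0032 -0.0187 -0.0744] [ 0.166   0.0268 -0.0512] | dist 0.077 ang 10.1 deg | per row/4 [-0.0008 -0.0047 -0.0186] [ 0.0415  0.0067 -0.0128]
```

>>> carry_out(plan=[[-0.001,-0.005,-0.015,0.06,0.01,-0.018],[-0.001,-0.005,-0.018,0.06,0.01,-0.018],[-0.001,-0.005,-0.018,0.04,0.006,-0.01],[0,-0.002,-0.012,0,0,0],[0,0,-0.004,0,0,0],[0,0,0,0,0,0]])

```text
time_s: 7.32
tcp_pos: [0.5066, 0.0261, 0.1129]
eef_rot: [-179.1, 33.9, -103.2]
contact_force: [0.0, 1.0, -1.8]
gripper_width: 0.045
```

```bash
cat >> h.py <<'E'
def bott(P_,tcp,R): 
    z=R.apply(BZ); x=np.cross([0.3,.9,.2],z); x/=np.linalg.norm(x); y=np.cross(z,x); return tcp+R.apply(BO)+P_@np.array([x,y,z])
E
python3 - <<'E'
from h import *
s=r.get_state();print(s["eef_rot"],s["gripper_width"],s["tcp_pos"],s["qd"].round(1),s["contact_force"])
T=Rd([180,33,-103.2]); delta(c2w([0,.056,.11])-T.apply(BO),[180,33,-103.2],1)
R=Rd(s["eef_rot"]); P=s["tcp_pos"]; print("bottle in case",w2c(P+R.apply(BO)),"cap",w2c(P+R.apply(BO+.122*BZ)))
for n in M:
    im=r.capture(n)[:,:,::-1]; cv2.imwrite(f"pics/{n}4.png",im); m=blobs(im,"red"); pr=hullc(n,bott(cyl(.016,.099,.122),P,R))
    k,l,st,c=cv2.connectedComponentsWithStats(m); i=1+np.argmin(np.linalg.norm(c[1:]-pr,axis=1)); print(n,pr,c[i],st[i][4])
a=cv2.resize(cv2.imread("pics/top4.png")[180:320,200:350],None,fx=2.6,fy=2.6); b=cv2.resize(cv2.imread("pics/side4.png")[130:270,190:340],None,fx=2.6,fy=2.6)
cv2.imwrite("pics/x4.png",np.hstack([a,b]))
E
```

```text
[-179.10530466   33.91258308 -103.2144551 ] 0.04498833834919188 [0.50662707 0.02612152 0.11286789] [-1.  -0.3 -0.1  0.2 -0.6 -0.1] [ 0.0146292   1.0344048  -1.75293157]
tot [ 0.0007  0.0061 -0.0136] [-0.0125  0.0163  0.0089] | dist 0.015 ang 1.3 deg | per row/1 [ 0.0007  0.0061 -0.0136] [-0.0125  0.0163  0.0089]
bottle in case [0.00094639 0.04969087 0.12418444] cap [ 8.76223814e-05 -7.22905703e-02  1.22237309e-01]
side [247.38237061 210.9175027 ] [246.7005988  211.74850299] 167
top [299.40367833 259.95553511] [183.05737705 181.54098361] 122
```

View pics/x4.png

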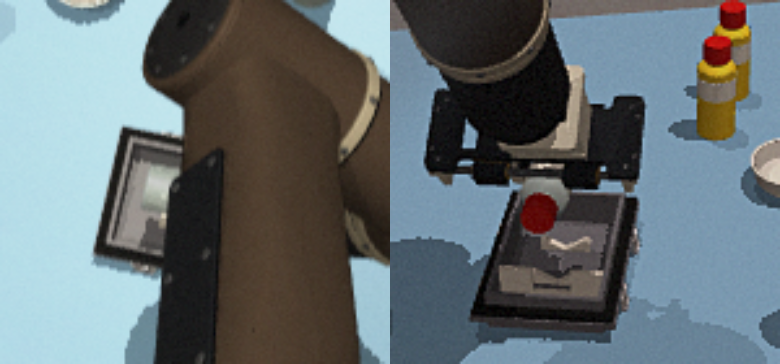

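>>> carry_out(plan=[[0.001,0.006,-0.01,-0.012,0.016,0.009],[0,0.001,-0.015,0,0,0],[0,0,-0.015,0,0,0],[0,0,-0.012,0,0,0],[0,0,-0.008,0,0,0],[0,0,0,0,0,0]])

```text
time_s: 7.92
tcp_pos: [0.5113, 0.0398, 0.0571]
eef_rot: [-179.1, 32.9, -101.9]
contact_force: [-0.0, 0.6, -1.8]
gripper_width: 0.0454
```

```bash
cat >> h.py <<'E'
def rep(y=.056,z=.0326,n=1):
    s=r.get_state();print(s["time_s"],"rot",s["eef_rot"].round(1),"w",s["gripper_width"].round(4),"tcp",s["tcp_pos"].round(4),"F",s["contact_force"].round(1),"M",s["moment"].round(2))
    T=Rd([180,33,-103.2]); delta(c2w([0,y,z])-T.apply(BO),[180,33,-103.2],n)
    R=Rd(s["eef_rot"]); P=s["tcp_pos"]; print("bottle in case",w2c(P+R.apply(BO)).round(4),"cap",w2c(P+R.apply(BO+.122*BZ)).round(4))
E
python3 - <<'E'
from h import *
rep()
E
```

```text
Traceback (most recent call last):
  File "h.py", line 72, in rep
    s=r.get_state();print(s["time_s"],"rot",s["eef_rot"].round(1),"w",s["gripper_width"].round(4),"tcp",s["tcp_pos"].round(4),"F",s["contact_force"].round(1),"M",s["moment"].round(2))
                                                                      ^^^^^^^^^^^^^^^^^^^^^^^^
AttributeError: 'float' object has no attribute 'round'
```

```bash
sed -i 's/s\["gripper_width"\].round(4)/round(s["gripper_width"],4)/' h.py
python3 - <<'E'
from h import *
rep()
E
```

```text
7.9167 rot [-179.1   32.9 -101.9] w 0.0454 tcp [0.5113 0.0398 0.0571] F [-0.   0.6 -1.8] M [-2.14  0.64  0.05]
tot [-0.004  -0.0075 -0.0351] [ 0.0045  0.0118 -0.0143] | dist 0.036 ang 1.1 deg | per row/1 [-0.004  -0.0075 -0.0351] [ 0.0045  0.0118 -0.0143]
bottle in case [0.0015 0.0643 0.0677] cap [ 0.0034 -0.0577  0.0679]
```

>>> carry_out(plan=[[-0.003,-0.006,-0.006,0.004,0.011,-0.014],[0,0,-0.006,0,0,0],[0,0,0,0,0,0]])

```text
time_s: 8.17
tcp_pos: [0.5086, 0.0342, 0.0449]
eef_rot: [-179.9, 33.0, -103.1]
contact_force: [-0.6, -0.3, -1.4]
gripper_width: 0.0453
```

Run:
```python
from h import *
rep()
```

```text
8.1667 rot [-179.9   33.  -103.1] w 0.0453 tcp [0.5086 0.0342 0.0449] F [-0.6 -0.3 -1.4] M [-2.12  0.61  0.  ]
tot [-0.0013 -0.0019 -0.023 ] [ 0.0005  0.0007 -0.0013] | dist 0.023 ang 0.1 deg | per row/1 [-0.0013 -0.0019 -0.023 ] [ 0.0005  0.0007 -0.0013]
bottle in case [0.0007 0.0582 0.0556] cap [ 0.0011 -0.0638  0.0556]
```

>>> carry_out(plan=[[-0.001,-0.002,-0.006,0,0,0],[0,0,-0.006,0,0,0],[0,0,-0.003,0,0,0]])

```text
time_s: 8.42
tcp_pos: [0.5084, 0.0313, 0.0298]
eef_rot: [-179.8, 33.0, -103.1]
contact_force: [-0.7, 0.7, -2.3]
gripper_width: 0.0454
```

Run:
```python
from h import *
rep()
im=r.capture("side")[:,:,::-1]; cv2.imwrite("pics/side5.png",im); cv2.imwrite("pics/x5.png",cv2.resize(im[140:270,200:320],None,fx=5,fy=5,interpolation=cv2.INTER_CUBIC)[:600])
```

```text
8.4167 rot [-179.8   33.  -103.1] w 0.0454 tcp [0.5084 0.0313 0.0298] F [-0.7  0.7 -2.3] M [-2.05  0.61 -0.02]
tot [-0.0011  0.001  -0.0079] [ 0.001   0.0031 -0.0004] | dist 0.008 ang 0.2 deg | per row/1 [-0.0011  0.001  -0.0079] [ 0.001   0.0031 -0.0004]
bottle in case [0.0012 0.0553 0.0405] cap [ 0.0015 -0.0667  0.0405]
```

View pics/x5.png

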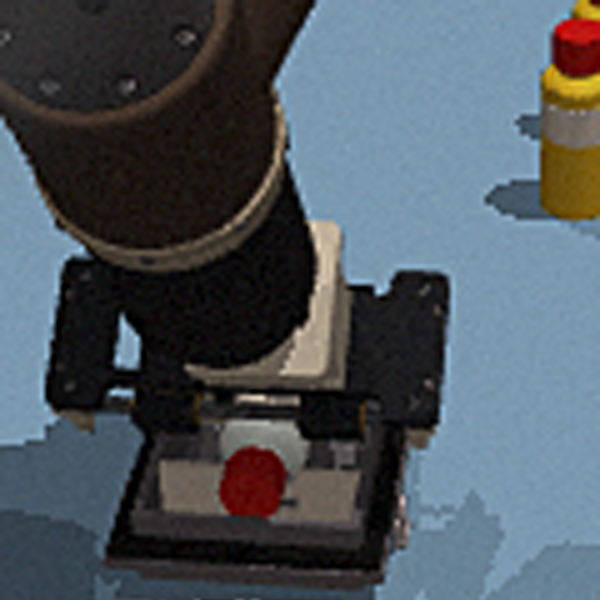

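>>> carry_out(plan=[[-0.001,0,-0.003,0,0,0],[0,0,-0.002,0,0,0],[0,0,-0.001,0,0,0]])

```text
time_s: 8.72
tcp_pos: [0.508, 0.0312, 0.0241]
eef_rot: [-179.7, 33.0, -103.0]
contact_force: [-0.8, -2.9, 11.6]
gripper_width: 0.0454
```

Run:
```python
from h import *
rep()
```

```text
8.7167 rot [-179.7   33.  -103. ] w 0.0454 tcp [0.508  0.0312 0.0241] F [-0.8 -2.9 11.6] M [-0.07  0.57  0.18]
tot [-0.0007  0.0011 -0.0022] [ 0.0002  0.0041 -0.0004] | dist 0.003 ang 0.2 deg | per row/1 [-0.0007  0.0011 -0.0022] [ 0.0002  0.0041 -0.0004]
bottle in case [0.0009 0.0551 0.0348] cap [ 0.0012 -0.0669  0.0347]
```

>>> carry_out(plan=[[-0.0005,-0.002,0,0,0,0],[0,0,0,0,0,0]])

```text
time_s: 8.88
tcp_pos: [0.5082, 0.0291, 0.0246]
eef_rot: [-179.6, 33.1, -103.0]
contact_force: [0.7, 0.8, -2.6]
gripper_width: 0.045
```

Run:
```python
from h import *
rep()
```

```text
8.8833 rot [-179.6   33.1 -103. ] w 0.045 tcp [0.5082 0.0291 0.0246] F [ 0.7  0.8 -2.6] M [-2.16  0.65  0.04]
tot [-0.0009  0.0032 -0.0027] [ 0.      0.0056 -0.0005] | dist 0.004 ang 0.3 deg | per row/1 [-0.0009  0.0032 -0.0027] [ 0.      0.0056 -0.0005]
bottle in case [0.0015 0.0531 0.0353] cap [ 0.0018 -0.0689  0.0352]
```

>>> carry_out(plan=[[-0.0005,0,-0.0015,0,0,0],[0,0,-0.0015,0,0,0],[0,0,0,0,0,0]])

```text
time_s: 9.13
tcp_pos: [0.5091, 0.0292, 0.0238]
eef_rot: [-179.4, 33.2, -102.8]
contact_force: [0.4, -0.2, -2.6]
gripper_width: 0.0454
```

Run:
```python
from h import *
rep()
```

```text
9.1333 rot [-179.4   33.2 -102.8] w 0.0454 tcp [0.5091 0.0292 0.0238] F [ 0.4 -0.2 -2.6] M [-2.12  0.57  0.01]
tot [-0.0018  0.0031 -0.0019] [-0.0009  0.0093 -0.0016] | dist 0.004 ang 0.5 deg | per row/1 [-0.0018  0.0031 -0.0019] [-0.0009  0.0093 -0.0016]
bottle in case [0.0023 0.0534 0.0346] cap [ 0.0027 -0.0686  0.0343]
```

>>> carry_out(plan=[[-0.002,0.0005,-0.002,-0.001,0.009,-0.002],[0,0,-0.001,0,0,0]])

```text
time_s: 9.3
tcp_pos: [0.5091, 0.0293, 0.0233]
eef_rot: [-179.7, 33.1, -103.0]
contact_force: [-6.5, -2.5, 14.1]
gripper_width: 0.0453
```

Run:
```python
from h import *
rep()
```

```text
9.3 rot [-179.7   33.1 -103. ] w 0.0453 tcp [0.5091 0.0293 0.0233] F [-6.5 -2.5 14.1] M [-0.17  2.08  1.21]
tot [-0.0018  0.003  -0.0014] [ 0.0002  0.0049 -0.0005] | dist 0.004 ang 0.3 deg | per row/1 [-0.0018  0.003  -0.0014] [ 0.0002  0.0049 -0.0005]
bottle in case [0.0024 0.0535 0.034 ] cap [ 0.0027 -0.0685  0.0339]
```

>>> carry_out(plan=[[-0.002,0,0,0,0,0],[0,0,0,0,0,0]])

```text
time_s: 9.47
tcp_pos: [0.5083, 0.0291, 0.024]
eef_rot: [-179.5, 33.0, -102.9]
contact_force: [0.1, -0.0, -1.7]
gripper_width: 0.0453
```

Run:
```python
from h import *
rep()
```

```text
9.4667 rot [-179.5   33.  -102.9] w 0.0453 tcp [0.5083 0.0291 0.024 ] F [ 0.1 -0.  -1.7] M [-2.05  0.66  0.08]
tot [-0.001   0.0032 -0.0021] [ 0.0008  0.0073 -0.0002] | dist 0.004 ang 0.4 deg | per row/1 [-0.001   0.0032 -0.0021] [ 0.0008  0.0073 -0.0002]
bottle in case [0.0016 0.0531 0.0347] cap [ 0.0019 -0.0689  0.0346]
```

>>> carry_out(plan=[[-0.002,0,-0.002,0,0.006,0]])

```text
time_s: 9.55
tcp_pos: [0.5083, 0.0291, 0.0234]
eef_rot: [-179.7, 33.0, -103.0]
contact_force: [2.9, -2.6, 28.1]
gripper_width: 0.0454
```

>>> carry_out(plan=[[0,0,-0.0005,0,0,0],[0,0,0,0,0,0],[0,0,0,0,0,0]], fingers=-0.23)

```text
time_s: 9.8
tcp_pos: [0.5088, 0.0294, 0.0232]
eef_rot: [-179.6, 33.0, -103.0]
contact_force: [0.0, -0.1, -0.8]
gripper_width: 0.0533
```

Run:
```python
from h import *
rep()
im=r.capture("side")[:,:,::-1]; cv2.imwrite("pics/side6.png",im); cv2.imwrite("pics/x6.png",cv2.resize(im[170:270,200:320],None,fx=6,fy=6,interpolation=cv2.INTER_CUBIC)[:600])
```

```text
9.8 rot [-179.6   33.  -103. ] w 0.0533 tcp [0.5088 0.0294 0.0232] F [ 0.  -0.1 -0.8] M [-1.76  0.57 -0.04]
tot [-0.0014  0.0029 -0.0013] [0.0005 0.0053 0.0003] | dist 0.003 ang 0.3 deg | per row/1 [-0.0014  0.0029 -0.0013] [0.0005 0.0053 0.0003]
bottle in case [0.002  0.0535 0.0339] cap [ 0.0022 -0.0685  0.0338]
```

View pics/x6.png

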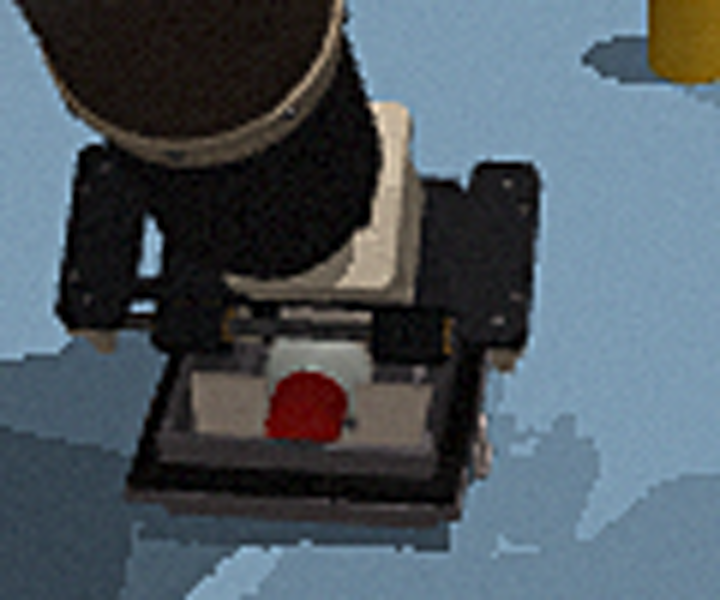

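>>> carry_out(plan=[[-0.001,-0.005,0.008,0,0,0],[-0.004,-0.016,0.025,0,0,0],[-0.004,-0.016,0.025,0,0,0],[-0.003,-0.01,0.035,0,0,0],[0,0,0.04,0,0,0],[0,0.01,0.04,-0.11,0,0.03],[0,0.02,0.03,-0.11,0,0.03],[0,0.03,0.02,-0.11,0,0.03],[0,0.04,0.0,-0.11,0,0.03],[0,0.04,0.0,-0.11,0,0.03],[0,0.04,0.0,0,0,0],[0,0.04,0.0,0,0,0]])

```text
time_s: 10.85
tcp_pos: [0.4902, 0.1665, 0.255]
eef_rot: [-175.1, 4.7, -95.8]
contact_force: [2.1, -0.3, -1.3]
gripper_width: 0.0535
```

Run:
```python
from h import *
rep()
print(r.get_state()["joints"].round(1))
for n in M: cv2.imwrite(f"pics/{n}7.png",r.capture(n)[:,:,::-1])
a=cv2.resize(cv2.imread("pics/top7.png")[210:310,220:340],None,fx=3.3,fy=3.3,interpolation=cv2.INTER_CUBIC); b=cv2.resize(cv2.imread("pics/side7.png")[180:280,210:330],None,fx=3.3,fy=3.3,interpolation=cv2.INTER_CUBIC)
cv2.imwrite("pics/x7.png",np.hstack([a,b]))
```

```text
10.85 rot [-175.1    4.7  -95.8] w 0.0535 tcp [0.4902 0.1665 0.255 ] F [ 2.1 -0.3 -1.3] M [-0.25  0.23 -0.03]
tot [ 0.0171 -0.1342 -0.2331] [ 0.4999 -0.0016 -0.0981] | dist 0.270 ang 29.2 deg | per row/1 [ 0.0171 -0.1342 -0.2331] [ 0.4999 -0.0016 -0.0981]
bottle in case [-0.0513  0.183   0.2459] cap [-0.043   0.0757  0.3034]
[ 40.7   0.4 -21.2   0.3 -61.6 -46.9]
```

View pics/x7.png

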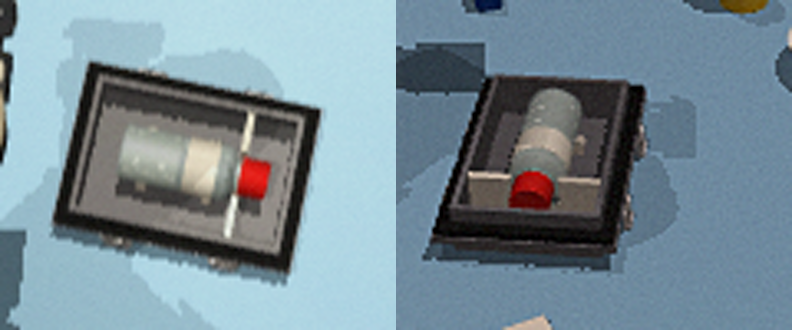

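Run:
```python
from h import *
T=cv2.imread("pics/top7.png");S=cv2.imread("pics/side7.png")
def layed(P,x,y,c): # bottle coords -> world; bottle z -> case -y
    Q=np.c_[P[:,0]+x, y-P[:,2], .0326+P[:,1]]; return place(Q,*c)
cp=cyl(.016,.099,.122)
for n,im in (("top",T),("side",S)):
    k,l,st,c=cv2.connectedComponentsWithStats(blobs(im,"red")); pr=hullc(n,layed(cp,0,.052,CASE)); i=1+np.argmin(np.linalg.norm(c[1:]-pr,axis=1))
    s=least_squares(lambda p:hullc(n,layed(cp,p[0],p[1],CASE))-c[i],[0,.052]); print(n,c[i],pr,s.x)
# refit case in top7
c2,e=fitbox(box(.14,.2,.024,.030),dict(top=bfeat(blobs(T,"blk"),(235,222,325,300))),CASE); print(c2,e)
G=(0,255,0)
body=layed(cyl(.023,0,.088),0,.052,CASE)
overlay("top",T,[(body[:60],G),(place(np.array([[-.052,.061,.04],[.052,.061,.04]]),*CASE),(0,0,255)),(place(rect(.104,.164,.042),*CASE),(0,255,255))],(225,220,330,300),7,"pics/o7.png")
```

```text
top [296.40860215 263.78494624] [297.57739257 264.06213198] [8.99788702e-05 5.52076705e-02]
side [250.696 237.48 ] [250.07617132 238.85191125] [0.00061538 0.0574507 ]
[ 0.50379607  0.01606146 -0.22881469] [-0.   -0.    0.    0.27]
```

View pics/o7.png

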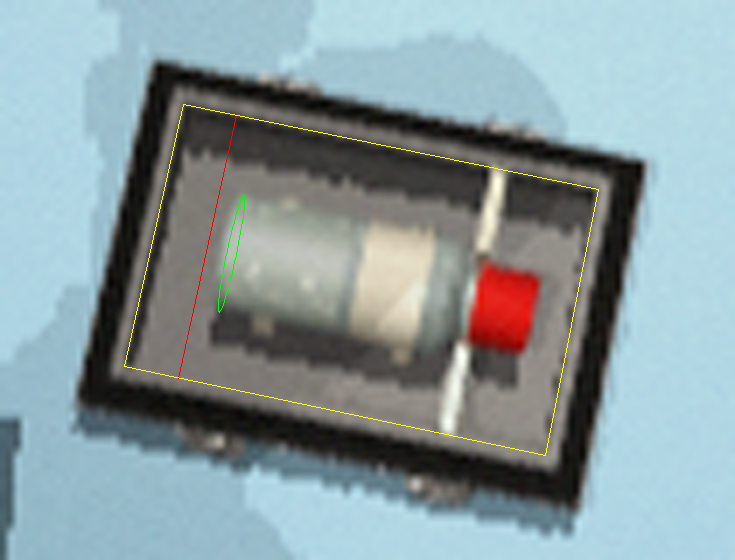

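Run:
```python
from h import *
delta([.466,.315,.13],[180,0,179.1],13)
```

```text
tot [-0.0247  0.1457 -0.1244] [ 0.0082  0.1292 -1.4833] | dist 0.193 ang 85.3 deg | per row/13 [-0.0019  0.0112 -0.0096] [ 0.0006  0.0099 -0.1141]
```

>>> carry_out(plan=[[-0.002,0.012,-0.008,0.0006,0.01,-0.118],[-0.002,0.012,-0.008,0.0006,0.01,-0.118],[-0.002,0.012,-0.008,0.0006,0.01,-0.118],[-0.002,0.012,-0.008,0.0006,0.01,-0.118],[-0.002,0.012,-0.008,0.0006,0.01,-0.118],[-0.002,0.012,-0.008,0.0006,0.01,-0.118],[-0.002,0.012,-0.01,0.0006,0.01,-0.118],[-0.002,0.012,-0.01,0.0006,0.01,-0.118],[-0.002,0.012,-0.01,0.0006,0.01,-0.118],[-0.002,0.012,-0.01,0.0006,0.01,-0.118],[-0.002,0.01,-0.01,0.0006,0.01,-0.118],[-0.002,0.01,-0.01,0.0006,0.01,-0.11]])

```text
time_s: 11.95
tcp_pos: [0.4651, 0.3065, 0.1475]
eef_rot: [-179.3, 0.1, 179.7]
contact_force: [-0.6, 0.3, 0.2]
gripper_width: 0.0538
```

Run:
```python
from h import *
s=r.get_state(); print(s["joints"].round(1),s["tcp_pos"],s["eef_rot"])
delta([.466,.315,.08],[180,0,179.1],1)
```

```text
[  53.9   13.4  -20.7    0.6  -56.3 -144.5] [0.46506727 0.3064637  0.14747121] [-1.79299038e+02  1.45959845e-01  1.79734715e+02]
tot [ 0.0009  0.0085 -0.0675] [ 0.0123  0.0024 -0.0111] | dist 0.068 ang 1.0 deg | per row/1 [ 0.0009  0.0085 -0.0675] [ 0.0123  0.0024 -0.0111]
```

>>> carry_out(plan=[[0.001,0.006,-0.015,0.012,0.002,-0.011],[0,0.001,-0.018,0,0,0],[0,0,-0.018,0,0,0],[0,0,-0.012,0,0,0],[0,0,-0.003,0,0,0],[0,0,0,0,0,0]])

```text
time_s: 12.45
tcp_pos: [0.4669, 0.3098, 0.0778]
eef_rot: [-179.7, -0.1, 178.3]
contact_force: [-0.7, -0.8, 0.1]
gripper_width: 0.0536
```

Run:
```python
from h import *
s=r.get_state(); print(s["tcp_pos"],s["eef_rot"])
delta([.466,.315,.041],[180,0,179.1],1)
R=Rd(s["eef_rot"]).as_matrix(); p=s["tcp_pos"]
for n,bx in (("top",(130,240,210,310)),("side",(200,110,280,190))):
    im=r.capture(n)[:,:,::-1].copy(); cv2.imwrite(f"pics/{n}8.png",im)
    P=np.array([p+R@[sx*.0095,sy*s["gripper_width"]/2,z] for sy in(-1,1) for sx,z in ((-1,0),(1,0),(1,-.03),(-1,-.03))])
    overlay(n,im,[(P[:4],(0,0,255)),(P[4:],(0,255,0))],bx,5,f"pics/g8_{n}.png")
cv2.imwrite("pics/x8.png",np.hstack([cv2.imread("pics/g8_top.png"),cv2.imread("pics/g8_side.png")[:350]]))
```

```text
[0.46692813 0.30977629 0.07782168] [-1.79688307e+02 -1.32241108e-01  1.78303974e+02]
tot [-0.0009  0.0052 -0.0368] [ 0.0054 -0.0024  0.0139] | dist 0.037 ang 0.9 deg | per row/1 [-0.0009  0.0052 -0.0368] [ 0.0054 -0.0024  0.0139]
```

View pics/x8.png

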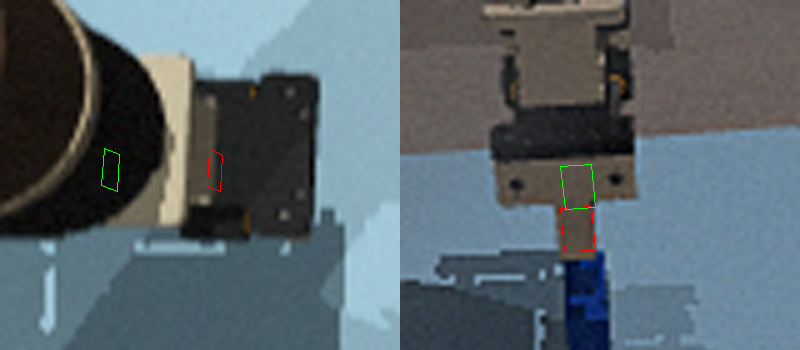

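>>> carry_out(plan=[[-0.001,0.004,-0.012,0.005,-0.002,0.014],[0,0.001,-0.012,0,0,0],[0,0,-0.009,0,0,0],[0,0,-0.002,0,0,0]])

```text
time_s: 12.88
tcp_pos: [0.4691, 0.3173, 0.0482]
eef_rot: [179.6, 0.4, 179.1]
contact_force: [-0.1, -0.7, 0.3]
gripper_width: 0.0541
```

Run:
```python
from h import *
s=r.get_state(); print(s["tcp_pos"],s["eef_rot"],s["contact_force"])
delta([.466,.315,.041],[180,0,179.1],1)
```

```text
[0.46905913 0.3173462  0.04821829] [179.55315345   0.38845908 179.14013961] [-0.10220649 -0.66582881  0.29795557]
tot [-0.0031 -0.0023 -0.0072] [-0.0077  0.0069 -0.0007] | dist 0.008 ang 0.6 deg | per row/1 [-0.0031 -0.0023 -0.0072] [-0.0077  0.0069 -0.0007]
```

>>> carry_out(plan=[[-0.003,-0.002,-0.006,-0.008,0.007,0],[0,0,-0.001,0,0,0]])

```text
time_s: 13.05
tcp_pos: [0.4663, 0.3154, 0.0418]
eef_rot: [-180.0, 0.0, 179.1]
contact_force: [0.9, 0.0, -1.2]
gripper_width: 0.0539
```

Run:
```python
from h import *
s=r.get_state(); print(s["tcp_pos"],s["eef_rot"],s["contact_force"])
delta([.466,.315,.041],[180,0,179.1],1)
```

```text
[0.4662815  0.31538546 0.04181076] [-1.79991855e+02  1.21800207e-02  1.79134491e+02] [ 0.9005306   0.02260483 -1.24768681]
tot [-0.0003 -0.0004 -0.0008] [ 0.0001  0.0002 -0.0006] | dist 0.001 ang 0.0 deg | per row/1 [-0.0003 -0.0004 -0.0008] [ 0.0001  0.0002 -0.0006]
```

Well placed; close.

>>> carry_out(plan=[[0,0,0,0,0,0],[0,0,0,0,0,0],[0,0,0,0,0,0],[0,0,0,0,0,0],[0,0,0,0,0,0],[0,0,0,0,0,0],[0,0,0,0,0,0]], fingers=1, force=30)

```text
time_s: 13.63
tcp_pos: [0.4669, 0.3159, 0.0435]
eef_rot: [179.9, 0.1, 179.1]
contact_force: [0.8, 0.0, -2.6]
gripper_width: 0.0215
```

Run:
```python
from h import *
s=r.get_state(); print(s["tcp_pos"],s["eef_rot"],s["contact_force"])
R=Rd(s["eef_rot"]); p=s["tcp_pos"]
im=r.capture("side")[:,:,::-1].copy(); cv2.imwrite("pics/side9.png",im)
P=place(rect(.026,.084,.036),.466,.315,-.016)
overlay("side",im,[(P,(0,255,0))],(200,110,280,190),7,"pics/x9.png")
```

```text
[0.46689943 0.31591152 0.04347661] [1.79933589e+02 8.72161874e-02 1.79145392e+02] [ 0.75633494  0.03305455 -2.56746322]
```

View pics/x9.png

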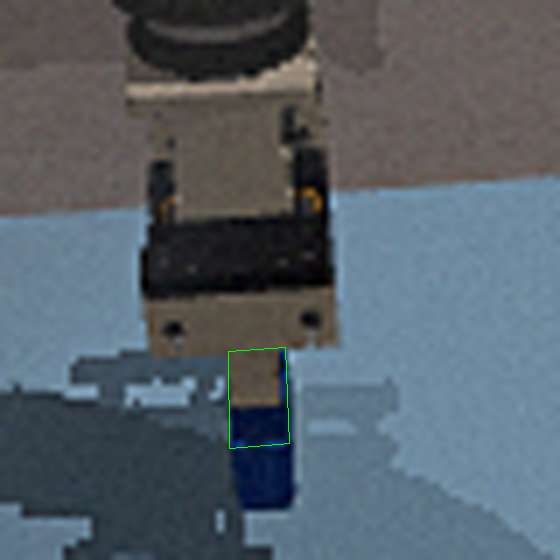

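Run:
```python
from h import *
f=lambda X:((proj("side",np.array(X))-[200,110]+.5)*7).round(1)
print("finger",f([.4669,.2842,.0435]))
for x in (.466,.468,.470): print(x,"top front",f([x-.042*.016,.273,.036]),"bot front",f([x-.0007,.273,.0]),"bot6",f([x-.0007,.273,.006]))
im=cv2.imread("pics/side9.png"); h=cv2.cvtColor(im,cv2.COLOR_BGR2HSV)
for v in range(168,184): 
    row=((im[v,:,0].astype(int)-im[v,:,2])>60)&(h[v,:,1]>170); xs=np.nonzero(row[225:250])[0]+225; print(v,xs.min() if len(xs) else None,xs.max() if len(xs) else None, end=" | ")
print()
for v in range(158,168): print(v,im[v,230:246].sum(1).tolist())
```

```text
finger [[260.9 417.8]]
0.466 top front [[259.6 446. ]] bot front [[266.5 514.7]] bot6 [[265.4 503.4]]
0.468 top front [[264.1 445.6]] bot front [[271.  514.4]] bot6 [[269.9 503.1]]
0.47 top front [[268.7 445.2]] bot front [[275.5 514. ]] bot6 [[274.4 502.7]]
168 None None | 169 None None | 170 None None | 171 None None | 172 None None | 173 233 240 | 174 233 233 | 175 239 239 | 176 237 240 | 177 237 239 | 178 None None | 179 239 239 | 180 None None | 181 None None | 182 None None | 183 None None | 
158 [241, 233, 236, 240, 232, 224, 240, 233, 227, 247, 230, 218, 228, 217, 283, 216]
159 [239, 221, 224, 228, 225, 249, 249, 240, 242, 239, 245, 231, 178, 271, 377, 244]
160 [230, 221, 203, 228, 234, 202, 195, 218, 186, 206, 161, 461, 438, 431, 419, 423]
161 [244, 227, 227, 233, 228, 225, 221, 227, 224, 193, 85, 473, 435, 420, 418, 407]
162 [224, 229, 223, 214, 223, 219, 241, 234, 232, 187, 66, 337, 425, 406, 409, 403]
163 [231, 250, 228, 241, 226, 237, 210, 224, 224, 144, 151, 344, 423, 408, 405, 419]
164 [236, 484, 218, 229, 224, 231, 217, 224, 224, 231, 145, 228, 453, 416, 415, 406]
165 [240, 449, 209, 213, 238, 239, 231, 252, 236, 231, 165, 215, 454, 353, 336, 337]
166 [470, 380, 148, 253, 222, 244, 239, 242, 240, 244, 159, 190, 371, 349, 366, 332]
167 [217, 140, 179, 265, 256, 254, 261, 232, 260, 238, 97, 185, 381, 346, 352, 358]
```

>>> carry_out(plan=[[0,0,0.015,0,0,0],[0,0,0.03,0,0,0],[0,0,0.03,0,0,0],[0,0,0.015,0,0,0],[0,0,0,0,0,0],[0,0,0,0,0,0]])

```text
time_s: 14.18
tcp_pos: [0.4652, 0.3141, 0.1352]
eef_rot: [-179.9, -0.1, 179.1]
contact_force: [-0.3, -0.1, -2.3]
gripper_width: 0.0215
```

Run:
```python
from h import *
s=r.get_state(); print(s["tcp_pos"],s["eef_rot"],s["contact_force"],s["gripper_width"],s["qd"].round(1))
im=r.capture("side")[:,:,::-1].copy(); cv2.imwrite("pics/side10.png",im)
p=s["tcp_pos"]; R=Rd(s["eef_rot"]).as_matrix()
# spacer in tool frame: tip was .0435 above bench
sp=np.vstack([box(.026,.084,.006,.036),box(.022,.08,0,.006)])
def spt(off): return np.array([p+R@np.array([-q[0]+off[0], q[1]+off[1], .0435-q[2]]) for q in sp])
fin=np.array([p+R@[sx*.0095,sy*(.0108+.021),z] for sy in(1,) for sx,z in ((-1,0),(1,0),(1,-.03),(-1,-.03))])
for j in(-1,):
  ov=[(fin,(0,0,255))]
  for o,c in ((0,(0,255,0)),(-.002,(0,255,255))):
    q=spt([o,0]); h=cv2.convexHull(proj("side",q).astype(np.float32)); 
  overlay("side",im,[(fin,(0,0,255)),(spt([0,0])[[0,1,5,4]],(0,255,0))],(200,90,280,170),7,"pics/x10.png")
  m=blobs(im,"blue"); print(bfeat(m,(215,90,260,165)).round(2), hfeat("side",spt([0,0])).round(2), hfeat("side",spt([-.002,0])).round(2))
```

```text
[0.46522689 0.31406589 0.13519847] [-1.79852746e+02 -1.03817899e-01  1.79106609e+02] [-0.34271477 -0.08151336 -2.26388652] 0.021501700856500473 [-0.  -1.3  0.9  0.2 -0.7  0.1]
[234.14 147.36 -30.13   3.94] [233.93 145.6   30.51   4.34] [234.59 145.55  30.48   4.33]
```

View pics/x10.png

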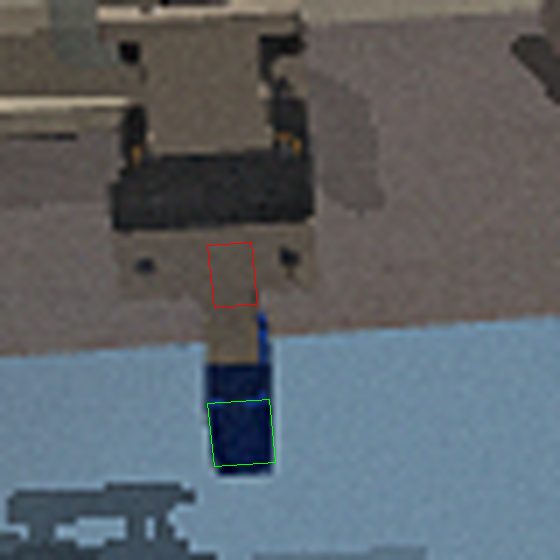

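Run:
```python
from h import *
print(c2w([0,.074,.13]))
delta(c2w([0,.074,.13]),[180,0,-103.2],12)
```

```text
[0.52038475 0.08804794 0.13      ]
tot [ 0.0551 -0.226  -0.0051] [3.5000e-03 4.0000e-04 1.3559e+00] | dist 0.233 ang 77.7 deg | per row/12 [ 0.0046 -0.0188 -0.0004] [0.0003 0.     0.113 ]
```

>>> carry_out(plan=[[0.003,-0.01,0.008,0,0,0.11],[0.005,-0.02,0.008,0,0,0.116],[0.005,-0.02,0.004,0,0,0.116],[0.005,-0.02,0.0,0,0,0.116],[0.005,-0.02,0.0,0,0,0.116],[0.005,-0.02,0.0,0,0,0.116],[0.005,-0.02,0.0,0,0,0.116],[0.005,-0.02,0.0,0,0,0.116],[0.005,-0.02,0.0,0,0,0.116],[0.005,-0.02,0.0,0,0,0.116],[0.003,-0.014,0.0,0,0,0.11],[0.002,-0.01,0.0,0,0,0.08]])

```text
time_s: 15.23
tcp_pos: [0.5118, 0.0881, 0.1386]
eef_rot: [179.9, -1.3, -100.1]
contact_force: [-0.0, 0.7, -0.6]
gripper_width: 0.0216
```

```bash
cat >> h.py <<'E'
def rs(y,z,x=0,n=1,rpy=(180,0,-103.2)):
    s=r.get_state();print(s["time_s"],"rot",s["eef_rot"].round(1),"w",round(s["gripper_width"],4),"tcp",s["tcp_pos"].round(4),"F",s["contact_force"].round(1),"M",s["moment"].round(2),"tcp in case",w2c(s["tcp_pos"]).round(4))
    c,q=np.cos(CASE[2]),np.sin(CASE[2]); F=s["contact_force"]; print("F in case x,y",round(c*F[0]+q*F[1],1),round(-q*F[0]+c*F[1],1))
    delta(c2w([x,y,z]),list(rpy),n)
E
python3 - <<'E'
from h import *
rs(.074,.10)
E
```

```text
15.2333 rot [ 179.9   -1.3 -100.1] w 0.0216 tcp [0.5118 0.0881 0.1386] F [-0.   0.7 -0.6] M [ 0.15  0.09 -0.04] tcp in case [-0.0083  0.0721  0.1386]
F in case x,y -0.2 0.6
tot [ 0.0085 -0.     -0.0386] [ 0.0221 -0.0069 -0.0534] | dist 0.039 ang 3.3 deg | per row/1 [ 0.0085 -0.     -0.0386] [ 0.0221 -0.0069 -0.0534]
```

>>> carry_out(plan=[[0.005,0,-0.012,0.022,-0.007,-0.05],[0.002,0,-0.012,0,0,0],[0,0,-0.008,0,0,0],[0,0,-0.002,0,0,0],[0,0,0,0,0,0]])

```text
time_s: 15.65
tcp_pos: [0.5159, 0.0836, 0.0974]
eef_rot: [179.6, -0.3, -103.0]
contact_force: [-1.2, -0.1, -0.1]
gripper_width: 0.0214
```

Run:
```python
from h import *
rs(.074,.09)
```

```text
15.65 rot [ 179.6   -0.3 -103. ] w 0.0214 tcp [0.5159 0.0836 0.0974] F [-1.2 -0.1 -0.1] M [0.04 0.04 0.01] tcp in case [-0.0033  0.0687  0.0974]
F in case x,y -1.2 -0.4
tot [ 0.0045  0.0044 -0.0074] [ 0.0035 -0.008  -0.0037] | dist 0.010 ang 0.5 deg | per row/1 [ 0.0045  0.0044 -0.0074] [ 0.0035 -0.008  -0.0037]
```

>>> carry_out(plan=[[0.0045,0.004,-0.003,0.003,-0.008,-0.004],[0,0,-0.006,0,0,0],[0,0,0,0,0,0]])

```text
time_s: 15.9
tcp_pos: [0.5206, 0.0886, 0.0875]
eef_rot: [-180.0, -0.0, -103.2]
contact_force: [-0.1, -0.4, -0.4]
gripper_width: 0.0213
```

Run:
```python
from h import *
rs(.068,.089)
im=r.capture("side")[:,:,::-1]; cv2.imwrite("pics/side11.png",im); 
a=cv2.resize(im[160:270,200:320],None,fx=5,fy=5,interpolation=cv2.INTER_CUBIC); cv2.imwrite("pics/x11.png",a)
```

```text
15.9 rot [-180.    -0.  -103.2] w 0.0213 tcp [0.5206 0.0886 0.0875] F [-0.1 -0.4 -0.4] M [-0.04  0.2  -0.03] tcp in case [0.0001 0.0746 0.0875]
F in case x,y 0.0 -0.4
tot [-0.0016 -0.0064  0.0015] [ 0.0008  0.0001 -0.0004] | dist 0.007 ang 0.1 deg | per row/1 [-0.0016 -0.0064  0.0015] [ 0.0008  0.0001 -0.0004]
```

View pics/x11.png

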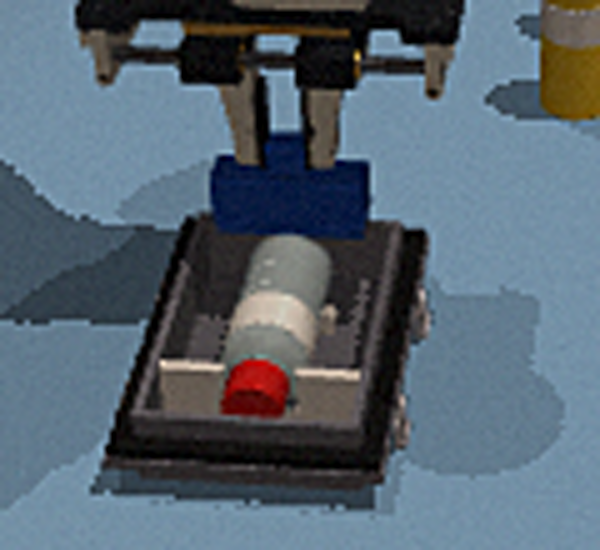

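>>> carry_out(plan=[[-0.0006,-0.0024,0.0005,0,0,0],[-0.0006,-0.0024,0,0,0,0],[-0.0006,-0.0024,0,0,0,0]])

```text
time_s: 16.2
tcp_pos: [0.5197, 0.0821, 0.0894]
eef_rot: [-179.9, 0.0, -103.1]
contact_force: [-0.4, -0.1, -0.6]
gripper_width: 0.0216
```

Run:
```python
from h import *
rs(.063,.089)
```

```text
16.2 rot [-179.9    0.  -103.1] w 0.0216 tcp [0.5197 0.0821 0.0894] F [-0.4 -0.1 -0.6] M [0.02 0.09 0.01] tcp in case [0.0007 0.0681 0.0894]
F in case x,y -0.4 -0.2
tot [-0.0018 -0.0048 -0.0004] [ 0.0002  0.0022 -0.0025] | dist 0.005 ang 0.2 deg | per row/1 [-0.0018 -0.0048 -0.0004] [ 0.0002  0.0022 -0.0025]
```

>>> carry_out(plan=[[-0.0005,-0.002,-0.0005,0,0,0],[-0.0004,-0.0015,-0.0005,0,0,0]])

```text
time_s: 16.37
tcp_pos: [0.5191, 0.0784, 0.0892]
eef_rot: [-179.8, 0.1, -103.1]
contact_force: [-0.8, 3.4, 0.4]
gripper_width: 0.0214
```

Run:
```python
from h import *
rs(.063,.089)
```

```text
16.3667 rot [-1.798e+02  1.000e-01 -1.031e+02] w 0.0214 tcp [0.5191 0.0784 0.0892] F [-0.8  3.4  0.4] M [ 1.25  0.1  -0.  ] tcp in case [0.001  0.0644 0.0892]
F in case x,y -1.5 3.1
tot [-0.0013 -0.0011 -0.0002] [-0.001   0.004  -0.0024] | dist 0.002 ang 0.3 deg | per row/1 [-0.0013 -0.0011 -0.0002] [-0.001   0.004  -0.0024]
```

>>> carry_out(plan=[[-0.0007,-0.0015,-0.0005,0,0,0]])

```text
time_s: 16.45
tcp_pos: [0.5192, 0.0773, 0.0892]
eef_rot: [-179.7, 0.2, -103.1]
contact_force: [0.4, 2.9, 0.5]
gripper_width: 0.0217
```

Run:
```python
from h import *
rs(.063,.089)
```

```text
16.45 rot [-179.7    0.2 -103.1] w 0.0217 tcp [0.5192 0.0773 0.0892] F [0.4 2.9 0.5] M [1.19 0.02 0.04] tcp in case [0.0012 0.0633 0.0892]
F in case x,y -0.3 2.9
tot [-0.0013  0.     -0.0002] [-0.0021  0.0058 -0.0024] | dist 0.001 ang 0.4 deg | per row/1 [-0.0013  0.     -0.0002] [-0.0021  0.0058 -0.0024]
```

>>> carry_out(plan=[[-0.0012,-0.002,0,-0.002,0.006,0]])

```text
time_s: 16.53
tcp_pos: [0.5183, 0.0755, 0.0896]
eef_rot: [-180.0, 0.1, -103.1]
contact_force: [1.5, 4.1, 0.5]
gripper_width: 0.0213
```

Run:
```python
from h import *
rs(.063,.089)
```

```text
16.5333 rot [-1.800e+02  1.000e-01 -1.031e+02] w 0.0213 tcp [0.5183 0.0755 0.0896] F [1.5 4.1 0.5] M [ 1.6  -0.36 -0.02] tcp in case [0.0008 0.0613 0.0896]
F in case x,y 0.5 4.3
tot [-0.0004  0.0018 -0.0006] [-0.0011  0.0011 -0.0023] | dist 0.002 ang 0.2 deg | per row/1 [-0.0004  0.0018 -0.0006] [-0.0011  0.0011 -0.0023]
```

>>> carry_out(plan=[[-0.0003,-0.0015,0,0,0,0]])

```text
time_s: 16.62
tcp_pos: [0.5188, 0.0747, 0.09]
eef_rot: [-179.9, 0.2, -103.1]
contact_force: [1.2, 5.3, 0.1]
gripper_width: 0.0215
```

Run:
```python
from h import *
rs(.063,.089)
im=r.capture("side")[:,:,::-1]; cv2.imwrite("pics/side12.png",im); 
a=cv2.resize(im[160:270,200:320],None,fx=5,fy=5,interpolation=cv2.INTER_CUBIC); cv2.imwrite("pics/x12.png",a)
```

```text
16.6167 rot [-179.9    0.2 -103.1] w 0.0215 tcp [0.5188 0.0747 0.09  ] F [1.2 5.3 0.1] M [ 2.45 -0.26 -0.02] tcp in case [0.0016 0.0606 0.09  ]
F in case x,y -0.0 5.5
tot [-0.001   0.0027 -0.001 ] [-0.0023  0.0026 -0.0026] | dist 0.003 ang 0.2 deg | per row/1 [-0.001   0.0027 -0.001 ] [-0.0023  0.0026 -0.0026]
```

View pics/x12.png

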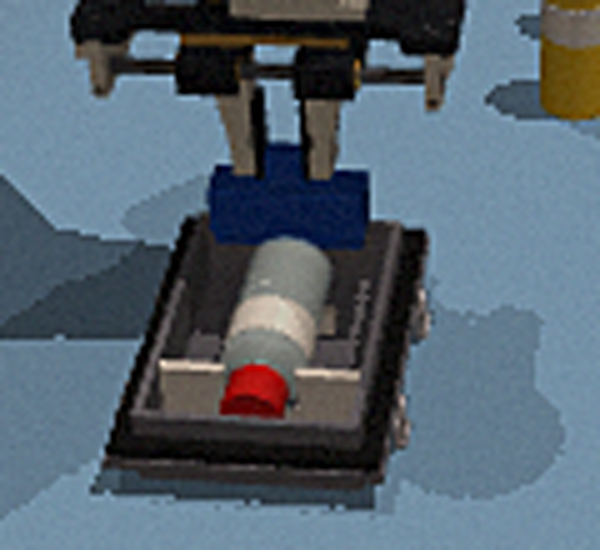

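Run:
```python
from h import *
def layed(P,x,y,c):
    Q=np.c_[P[:,0]+x, y-P[:,2], .0326+P[:,1]]; return place(Q,*c)
cp=cyl(.016,.099,.122); n="side"
for f in ("side7","side11","side12"):
    im=cv2.imread(f"pics/{f}.png")
    k,l,st,c=cv2.connectedComponentsWithStats(blobs(im,"red")); pr=hullc(n,layed(cp,0,.052,CASE)); i=1+np.argmin(np.linalg.norm(c[1:]-pr,axis=1))
    s=least_squares(lambda p:hullc(n,layed(cp,p[0],p[1],CASE))-c[i],[0,.052]); print(f,c[i],st[i],s.x)
im=cv2.imread("pics/side12.png"); im0=cv2.imread("pics/side11.png")
print(bfeat(blobs(im,"blue"),(235,180,280,215)).round(2),bfeat(blobs(im0,"blue"),(235,180,280,215)).round(2))
```

```text
side7 [250.696 237.48 ] [244 232  14  11 125] [0.00061538 0.0574507 ]
side11 [250.75       237.44354839] [244 232  14  11 124] [0.0007269 0.0576044]
side12 [250.47321429 238.04464286] [244 233  14  10 112] [0.00044332 0.05520958]
[257.45 199.73   1.13   7.24] [257.68 197.62   1.05   7.21]
```

>>> carry_out(plan=[[-0.0005,0.0028,0,0,0,0],[0,0,-0.001,0,0,0]])

```text
time_s: 16.83
tcp_pos: [0.5181, 0.077, 0.0891]
eef_rot: [-179.9, 0.1, -103.1]
contact_force: [-0.8, -0.4, -1.9]
gripper_width: 0.0216
```

Run:
```python
from h import *
rs(.063,.089)
```

```text
16.8333 rot [-1.799e+02  1.000e-01 -1.031e+02] w 0.0216 tcp [0.5181 0.077  0.0891] F [-0.8 -0.4 -1.9] M [ 0.01  0.11 -0.01] tcp in case [0.0002 0.0627 0.0891]
F in case x,y -0.7 -0.5
tot [-0.0002  0.0003 -0.0001] [-0.002   0.0023 -0.002 ] | dist 0.000 ang 0.2 deg | per row/1 [-0.0002  0.0003 -0.0001] [-0.002   0.0023 -0.002 ]
```

>>> carry_out(plan=[[0,0,-0.005,0,0,0],[0,0,-0.005,0,0,0],[0,0,-0.003,0,0,0]])

```text
time_s: 17.08
tcp_pos: [0.5175, 0.0765, 0.075]
eef_rot: [-179.9, 0.1, -103.1]
contact_force: [0.2, 1.7, 1.3]
gripper_width: 0.0215
```

Run:
```python
from h import *
rs(.063,.0485)
```

```text
17.0833 rot [-1.799e+02  1.000e-01 -1.031e+02] w 0.0215 tcp [0.5175 0.0765 0.075 ] F [0.2 1.7 1.3] M [ 0.96 -0.11  0.03] tcp in case [-0.0002  0.0621  0.075 ]
F in case x,y -0.2 1.8
tot [ 0.0004  0.0008 -0.0265] [-0.0011  0.0015 -0.0021] | dist 0.026 ang 0.2 deg | per row/1 [ 0.0004  0.0008 -0.0265] [-0.0011  0.0015 -0.0021]
```

>>> carry_out(plan=[[0.0006,0.0018,-0.004,0,0,0],[0,0,-0.004,0,0,0]])

```text
time_s: 17.25
tcp_pos: [0.5175, 0.0779, 0.0656]
eef_rot: [180.0, 0.0, -103.1]
contact_force: [-0.4, -0.7, -1.2]
gripper_width: 0.0218
```

Run:
```python
from h import *
rs(.063,.0485)
im=r.capture("side")[:,:,::-1]; cv2.imwrite("pics/side13.png",im); 
a=cv2.resize(im[160:270,200:320],None,fx=5,fy=5,interpolation=cv2.INTER_CUBIC); cv2.imwrite("pics/x13.png",a)
```

```text
17.25 rot [ 180.     0.  -103.1] w 0.0218 tcp [0.5175 0.0779 0.0656] F [-0.4 -0.7 -1.2] M [-0.02  0.13 -0.01] tcp in case [-0.0005  0.0635  0.0656]
F in case x,y -0.2 -0.8
tot [ 0.0004 -0.0006 -0.0171] [-0.0001  0.     -0.002 ] | dist 0.017 ang 0.1 deg | per row/1 [ 0.0004 -0.0006 -0.0171] [-0.0001  0.     -0.002 ]
```

View pics/x13.png

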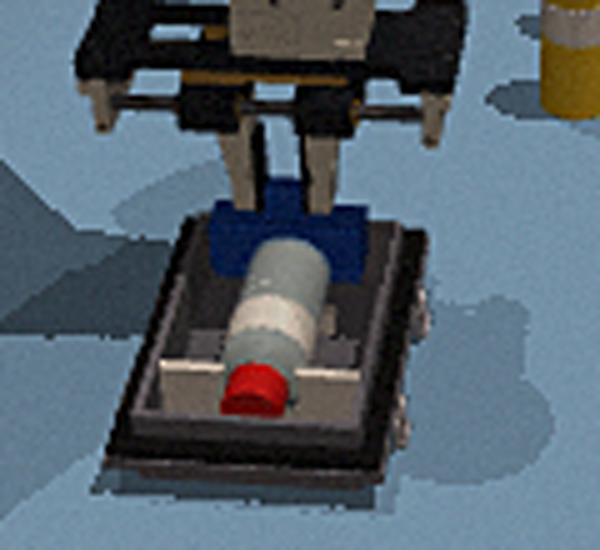

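>>> carry_out(plan=[[0,0,-0.005,0,0,0],[0,0,-0.005,0,0,0],[0,0,-0.003,0,0,0]])

```text
time_s: 17.55
tcp_pos: [0.5163, 0.0771, 0.0501]
eef_rot: [179.9, -0.1, -103.1]
contact_force: [-0.3, 0.4, -0.3]
gripper_width: 0.0221
```

Run:
```python
from h import *
rs(.063,.0485)
```

```text
17.55 rot [ 1.799e+02 -1.000e-01 -1.031e+02] w 0.0221 tcp [0.5163 0.0771 0.0501] F [-0.3  0.4 -0.3] M [0.18 0.06 0.03] tcp in case [-0.0015  0.0624  0.0501]
F in case x,y -0.4 0.3
tot [ 0.0016  0.0002 -0.0016] [ 0.0014 -0.0028 -0.0018] | dist 0.002 ang 0.2 deg | per row/1 [ 0.0016  0.0002 -0.0016] [ 0.0014 -0.0028 -0.0018]
```

>>> carry_out(plan=[[0.0005,0.001,-0.002,0,0,0],[0,0,-0.001,0,0,0]])

```text
time_s: 17.72
tcp_pos: [0.5162, 0.0773, 0.0482]
eef_rot: [179.8, -0.3, -103.0]
contact_force: [-10.0, 1.1, 26.6]
gripper_width: 0.0217
```

Run:
```python
from h import *
rs(.063,.0485)
```

```text
17.7167 rot [ 179.8   -0.3 -103. ] w 0.0217 tcp [0.5162 0.0773 0.0482] F [-10.    1.1  26.6] M [ 0.71  3.9  -0.02] tcp in case [-0.0016  0.0626  0.0482]
F in case x,y -10.0 -1.2
tot [0.0017 0.     0.0003] [ 0.0036 -0.0045 -0.0029] | dist 0.002 ang 0.4 deg | per row/1 [0.0017 0.     0.0003] [ 0.0036 -0.0045 -0.0029]
```

>>> carry_out(plan=[[0,0,0.0005,0,0,0],[0,0,0,0,0,0],[0,0,0,0,0,0],[0,0,0,0,0,0]], fingers=0.0)

```text
time_s: 18.05
tcp_pos: [0.5169, 0.0776, 0.0495]
eef_rot: [179.9, -0.2, -103.0]
contact_force: [0.3, -0.7, -0.5]
gripper_width: 0.0413
```

>>> carry_out(plan=[[0,0,0.01,0,0,0],[0,0,0.03,0,0,0],[0,0,0.04,0,0,0],[0,0,0.04,0,0,0],[0,-0.02,0.04,0,0,0],[0,-0.03,0.02,0,0,0],[0,-0.04,0,0,0,0],[0,-0.041,0,0,0,0],[0,-0.041,0,0,0,0],[0,-0.041,0,0,0,0],[-0.01,-0.04,0,0,0,0],[-0.01,-0.04,0,0,0,0]])

```text
time_s: 19.05
tcp_pos: [0.4954, -0.218, 0.244]
eef_rot: [-179.6, -0.3, -102.3]
contact_force: [1.6, -0.7, 0.4]
gripper_width: 0.0438
```

Run:
```python
from h import *
rs(.063,.0485); print(r.get_state()["joints"].round(1))
for n in M: cv2.imwrite(f"pics/{n}14.png",r.capture(n)[:,:,::-1])
a=cv2.resize(cv2.imread("pics/top14.png")[210:310,220:340],None,fx=3.3,fy=3.3,interpolation=cv2.INTER_CUBIC); b=cv2.resize(cv2.imread("pics/side14.png")[180:280,210:330],None,fx=3.3,fy=3.3,interpolation=cv2.INTER_CUBIC)
cv2.imwrite("pics/x14.png",np.hstack([a,b]))
```

```text
19.05 rot [-179.6   -0.3 -102.3] w 0.0438 tcp [ 0.4954 -0.218   0.244 ] F [ 1.6 -0.7  0.4] M [ 0.04 -0.04  0.03] tcp in case [ 0.0455 -0.2297  0.244 ]
F in case x,y 1.7 -0.3
tot [ 0.0224  0.2954 -0.1955] [ 0.0076  0.006  -0.0161] | dist 0.355 ang 1.1 deg | per row/1 [ 0.0224  0.2954 -0.1955] [ 0.0076  0.006  -0.0161]
[ -2.7   7.  -15.3   0.5 -67.4  -9.8]
```

View pics/x14.png

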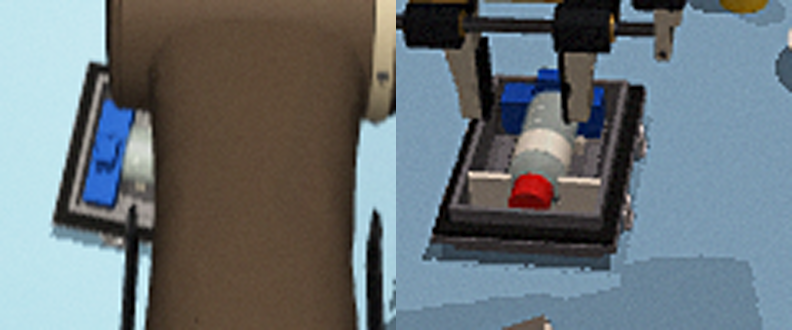

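Run:
```python
from h import *
delta([.461,-.2875,.12],[180,0,-72],6)
```

```text
tot [-0.0333 -0.0668 -0.1238] [0.0066 0.0071 0.5341] | dist 0.145 ang 30.6 deg | per row/6 [-0.0055 -0.0111 -0.0206] [0.0011 0.0012 0.089 ]
```

>>> carry_out(plan=[[-0.006,-0.011,-0.015,0.001,0.001,0.09],[-0.006,-0.011,-0.018,0.001,0.001,0.09],[-0.006,-0.011,-0.02,0.001,0.001,0.09],[-0.005,-0.011,-0.02,0.001,0.001,0.09],[-0.005,-0.01,-0.02,0.001,0.001,0.09],[-0.003,-0.006,-0.012,0,0,0.06],[0,0,0,0,0,0]])

```text
time_s: 19.73
tcp_pos: [0.4614, -0.2848, 0.1403]
eef_rot: [-179.5, -0.0, -72.3]
contact_force: [-0.2, -0.1, -0.8]
gripper_width: 0.0442
```

Run:
```python
from h import *
s=r.get_state();print(s["tcp_pos"],s["eef_rot"],s["joints"].round(1))
delta([.461,-.2875,.09],[180,0,-72],1)
R=Rd(s["eef_rot"]).as_matrix(); p=s["tcp_pos"]; w=s["gripper_width"]/2
for n,bx in (("side",(200,260,300,370)),("top",(330,220,440,320))):
    im=r.capture(n)[:,:,::-1].copy(); cv2.imwrite(f"pics/{n}15.png",im)
    P=np.array([p+R@[sx*.0095,sy*w,z] for sy in(-1,1) for sx,z in ((-1,0),(1,0),(1,-.03),(-1,-.03))])
    overlay(n,im,[(P[:4],(0,0,255)),(P[4:],(0,255,0)),(place(rect(.014,.1,.08),.461,-.2875,.314),(0,255,255))],bx,5,f"pics/g15_{n}.png")
cv2.imwrite("pics/x15.png",np.hstack([cv2.imread("pics/g15_side.png")[:500,:400],cv2.imread("pics/g15_top.png")[:500,100:500]]))
```

```text
[ 0.46143446 -0.28484133  0.14033684] [-1.79475616e+02 -4.00865439e-02 -7.23098530e+01] [-11.1  12.2 -23.1  -0.3 -54.2  29. ]
tot [-0.0004 -0.0027 -0.0503] [-0.0021  0.0089  0.0054] | dist 0.050 ang 0.6 deg | per row/1 [-0.0004 -0.0027 -0.0503] [-0.0021  0.0089  0.0054]
```

View pics/x15.png

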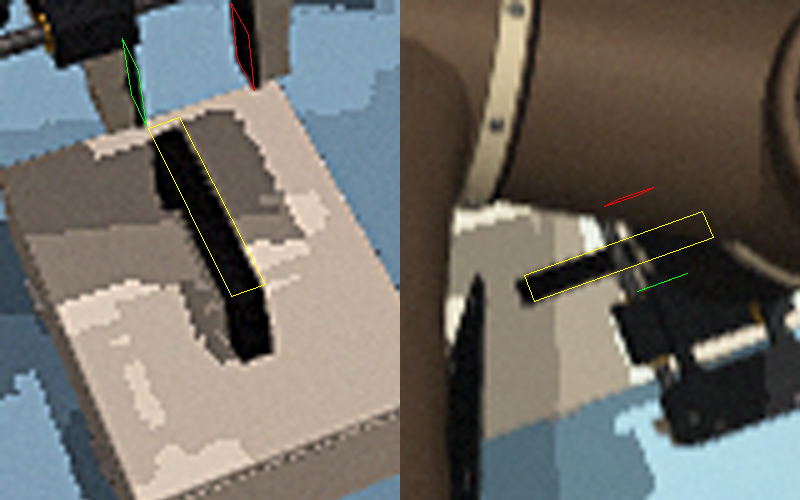

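>>> carry_out(plan=[[0,-0.001,-0.02,-0.002,0.009,0.005],[0,0,-0.025,0,0,0],[0,0,-0.02,0,0,0],[0,0,-0.01,0,0,0],[0,0,0,0,0,0]])

```text
time_s: 20.25
tcp_pos: [0.4707, -0.2848, 0.0742]
eef_rot: [-179.2, -0.6, -72.7]
contact_force: [0.1, 0.0, -0.2]
gripper_width: 0.0438
```

Run:
```python
from h import *
s=r.get_state();print(s["tcp_pos"],s["eef_rot"],s["contact_force"])
delta([.461,-.286,.054],[180,0,-72],1)
```

```text
[ 0.47070338 -0.28475429  0.07424986] [-179.19264041   -0.61733231  -72.65960617] [ 0.13801434  0.03106542 -0.15545918]
tot [-0.0097 -0.0012 -0.0202] [0.006  0.0167 0.0114] | dist 0.022 ang 1.2 deg | per row/1 [-0.0097 -0.0012 -0.0202] [0.006  0.0167 0.0114]
```

>>> carry_out(plan=[[-0.01,-0.001,-0.001,0.006,0.016,0.011],[0,0,-0.008,0,0,0]])

```text
time_s: 20.42
tcp_pos: [0.4626, -0.2856, 0.0683]
eef_rot: [-179.8, -0.1, -71.9]
contact_force: [-0.4, -0.9, 0.6]
gripper_width: 0.0439
```

Run:
```python
from h import *
s=r.get_state();print(s["tcp_pos"],s["eef_rot"],s["contact_force"])
delta([.461,-.286,.054],[180,0,-72],1)
```

```text
[ 0.46255408 -0.28563578  0.0683249 ] [-1.79843757e+02 -1.15000650e-01 -7.19237406e+01] [-0.37873102 -0.91478116  0.61769319]
tot [-0.0016 -0.0004 -0.0143] [ 0.0011  0.0032 -0.0013] | dist 0.014 ang 0.2 deg | per row/1 [-0.0016 -0.0004 -0.0143] [ 0.0011  0.0032 -0.0013]
```

>>> carry_out(plan=[[-0.003,0,-0.006,0.001,0.003,0],[-0.001,0,-0.006,0,0,0],[-0.001,0,-0.002,0,0,0]])

```text
time_s: 20.67
tcp_pos: [0.4584, -0.2859, 0.0549]
eef_rot: [-179.8, -0.1, -72.0]
contact_force: [-0.1, 0.6, -0.3]
gripper_width: 0.0439
```

Run:
```python
from h import *
s=r.get_state();print(s["tcp_pos"],s["eef_rot"],s["contact_force"])
delta([.461,-.286,.054],[180,0,-72],1)
```

```text
[ 0.45839201 -0.28591601  0.05492341] [-1.79831268e+02 -9.72989472e-02 -7.19595617e+01] [-0.06912335  0.58838957 -0.34691003]
tot [ 0.0026 -0.0001 -0.0009] [ 0.0007  0.0033 -0.0007] | dist 0.003 ang 0.2 deg | per row/1 [ 0.0026 -0.0001 -0.0009] [ 0.0007  0.0033 -0.0007]
```

>>> carry_out(plan=[[0.0025,0,-0.001,0,0,0],[0,0,0,0,0,0],[0,0,0,0,0,0],[0,0,0,0,0,0],[0,0,0,0,0,0],[0,0,0,0,0,0],[0,0,0,0,0,0]], fingers=1, force=50)

```text
time_s: 21.25
tcp_pos: [0.4609, -0.2862, 0.0539]
eef_rot: [-179.8, -0.1, -72.0]
contact_force: [0.0, -0.2, -1.3]
gripper_width: 0.0136
```

Run:
```python
from h import *
s=r.get_state();print(s["tcp_pos"],s["eef_rot"],s["contact_force"],s["moment"],s["gripper_width"])
im=r.capture("side")[:,:,::-1]; cv2.imwrite("pics/side16.png",im)
cv2.imwrite("pics/x16.png",cv2.resize(im[250:370,190:300],None,fx=5,fy=5,interpolation=cv2.INTER_CUBIC))
```

```text
[ 0.46093913 -0.2862179   0.05392504] [-1.79837788e+02 -1.05973787e-01 -7.20065728e+01] [ 0.04800178 -0.16099672 -1.33283238] [-0.12503976 -0.04399156 -0.01335445] 0.013558315727529286
```

View pics/x16.png

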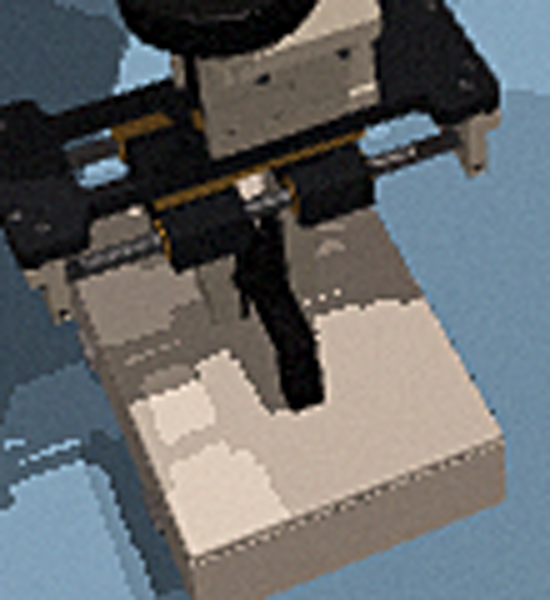

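Run:
```python
from h import *
S=cv2.imread("pics/side0.png"); n="side"
tcp=np.array([.4609,-.2862])
def rel(p): d=p[:2]-tcp; a=np.radians(18); return "jaw %.4f along %.4f"%(d@[np.cos(a),np.sin(a)],d@[-np.sin(a),np.cos(a)])
for th in (150,170):
    m=((S[...,2]>th)&(S[...,2].astype(int)>S[...,0].astype(int)-3)).astype(np.uint8); b=bfeat(m,(195,265,295,375)); b[:2]-=[-.7,.75]
    p,e=fitbox(rect(.13,.19,.044),{n:b},[.459,-.285,.31]); print(p,rel(p))
kb=bfeat(blobs(S,"blk"),(228,284,258,334)); kb[:2]-=[-.7,.75]
p,e=fitbox(np.vstack([box(.014,.1,.066,.080),box(.014,.1,.044,.066)]),{n:kb},[.459,-.285,.31]); print(p,rel(p))
for p in ([.459,-.2846],[.461,-.288]): print("top",rel(np.array(p)))
```

```text
[ 0.46304888 -0.29085536  0.30532938] jaw 0.0006 along -0.0051
[ 0.46327122 -0.29091472  0.3073746 ] jaw 0.0008 along -0.0052
[ 0.46297728 -0.29057368  0.31192135] jaw 0.0006 along -0.0048
top jaw -0.0013 along 0.0021
top jaw -0.0005 along -0.0017
```

Run:
```python
from h import *
delta(c2w([0,0.002,.15]),[180,0,-103.2],9)
```

```text
tot [0.043  0.3042 0.0961] [ 0.0018  0.003  -0.5445] | dist 0.322 ang 31.2 deg | per row/9 [0.0048 0.0338 0.0107] [ 0.0002  0.0003 -0.0605]
```

>>> carry_out(plan=[[0,0,0.015,0,0,0],[0,0,0.025,0,0,0],[0,0,0.025,0,0,0],[0,0,0.025,0,0,0],[0,0,0.01,0,0,0],[0,0,0,0,0,0]])

```text
time_s: 21.8
tcp_pos: [0.4568, -0.2846, 0.1544]
eef_rot: [179.8, 0.2, -72.1]
contact_force: [1.1, -0.3, -2.9]
gripper_width: 0.0137
```

Run:
```python
from h import *
s=r.get_state();print(s["tcp_pos"],s["eef_rot"],s["contact_force"],s["moment"],s["gripper_width"])
for n in M: cv2.imwrite(f"pics/{n}17.png",r.capture(n)[:,:,::-1])
a=cv2.resize(cv2.imread("pics/top17.png")[200:330,320:450],None,fx=3,fy=3); b=cv2.resize(cv2.imread("pics/side17.png")[220:350,180:310],None,fx=3,fy=3)
cv2.imwrite("pics/x17.png",np.hstack([a,b]))
```

```text
[ 0.45677892 -0.2845519   0.1544357 ] [179.75650114   0.24347769 -72.09602014] [ 1.08331692 -0.29193262 -2.90482436] [-0.03409475  0.00171021 -0.0175408 ] 0.013723394876348162
```

View pics/x17.png

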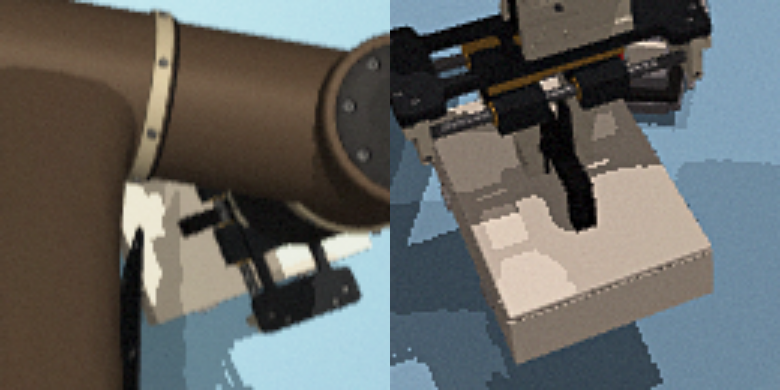

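>>> carry_out(plan=[[0.002,0.015,0.003,0,0,-0.03],[0.005,0.032,0.003,0,0,-0.06],[0.005,0.034,0.0,0,0,-0.062],[0.005,0.034,0.0,0,0,-0.062],[0.005,0.034,0.0,0,0,-0.062],[0.005,0.034,0.0,0,0,-0.062],[0.005,0.034,0.0,0,0,-0.062],[0.005,0.034,0.0,0,0,-0.062],[0.005,0.03,0.0,0,0,-0.062],[0.002,0.015,0,0,0,-0.02],[0,0,0,0,0,0]])

```text
time_s: 22.82
tcp_pos: [0.4894, 0.0243, 0.1404]
eef_rot: [178.2, 0.3, -105.4]
contact_force: [0.0, 0.6, -3.7]
gripper_width: 0.0139
```

Run:
```python
from h import *
rs(.002,.13)
```

```text
22.8167 rot [ 178.2    0.3 -105.4] w 0.0139 tcp [0.4894 0.0243 0.1404] F [ 0.   0.6 -3.7] M [ 0.02 -0.11  0.05] tcp in case [-0.0156  0.0048  0.1404]
F in case x,y -0.1 0.6
tot [ 0.0145 -0.0063 -0.0104] [-0.0127 -0.0291  0.0378] | dist 0.019 ang 2.8 deg | per row/1 [ 0.0145 -0.0063 -0.0104] [-0.0127 -0.0291  0.0378]
```

>>> carry_out(plan=[[0.012,-0.005,0,-0.012,-0.029,0.038],[0.002,-0.001,-0.003,0,0,0],[0,0,0,0,0,0]])

```text
time_s: 23.07
tcp_pos: [0.5009, 0.0189, 0.1328]
eef_rot: [179.6, -0.2, -103.0]
contact_force: [-0.2, -0.1, -3.4]
gripper_width: 0.0136
```

Run:
```python
from h import *
rs(.002,.13)
s=r.get_state(); p=w2c(s["tcp_pos"])
# lid model in case frame assuming centred on TCP
z0=s["tcp_pos"][2]-.0539
for n,bx in (("side",(200,150,310,270)),("top",(220,200,340,310))):
    im=r.capture(n)[:,:,::-1].copy(); cv2.imwrite(f"pics/{n}18.png",im)
    L=place(rect(.13,.19,z0)+[p[0],p[1],0],*CASE); L2=place(rect(.13,.19,z0+.044)+[p[0],p[1],0],*CASE)
    overlay(n,im,[(L,(0,0,255)),(L2,(0,255,0)),(place(rect(.14,.2,.03),*CASE),(0,255,255))],bx,5,f"pics/g18_{n}.png")
```

```text
23.0667 rot [ 179.6   -0.2 -103. ] w 0.0136 tcp [0.5009 0.0189 0.1328] F [-0.2 -0.1 -3.4] M [0.06 0.13 0.01] tcp in case [-0.0032  0.0022  0.1328]
F in case x,y -0.2 -0.2
tot [ 0.003  -0.0009 -0.0028] [ 0.0014 -0.0071 -0.004 ] | dist 0.004 ang 0.5 deg | per row/1 [ 0.003  -0.0009 -0.0028] [ 0.0014 -0.0071 -0.004 ]
```

View pics/g18_side.png

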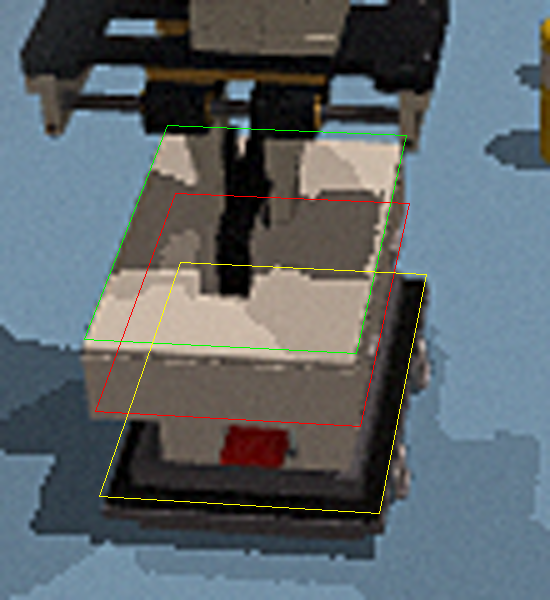

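View pics/g18_top.png

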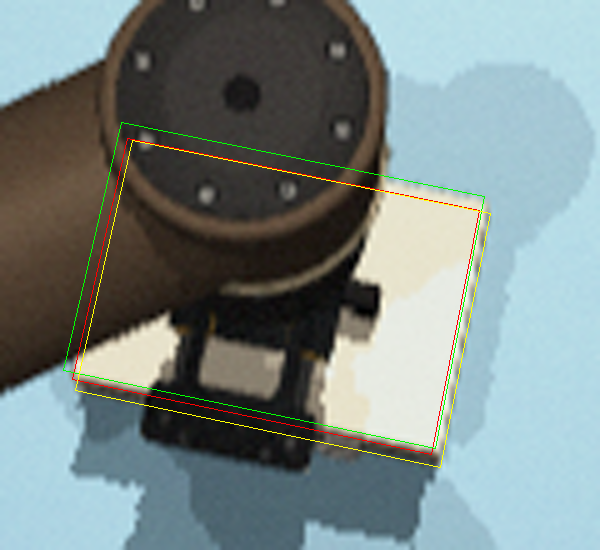

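```bash
cat >> h.py <<'E'
def edge_shift(n,im,A,B,half=5,lo=.1,hi=.9,N=40,show=False):
    """median signed shift (px) along the normal of projected edge A-B (3D) to strongest gradient"""
    q=proj(n,np.array([A,B])); d=q[1]-q[0]; L=np.linalg.norm(d); nn=np.array([-d[1],d[0]])/L
    g=cv2.GaussianBlur(im,(0,0),.7).astype(np.float32); t=np.arange(-half,half+.01,.25); out=[]
    for f in np.linspace(lo,hi,N):
        p=q[0]+f*d; P=(p+t[:,None]*nn).astype(np.float32)
        v=cv2.remap(g,P[:,0].reshape(1,-1),P[:,1].reshape(1,-1),cv2.INTER_LINEAR)[0]
        gr=np.abs(np.gradient(v,axis=0)).sum(1); i=gr.argmax(); out.append(t[i])
    out=np.array(out); return np.median(out), np.percentile(out,[25,75]), nn
E
python3 - <<'E'
from h import *
s=r.get_state(); p=w2c([.5009,.0189,.1328]); z0=.1328-.0539
T=cv2.imread("pics/top18.png"); S=cv2.imread("pics/side18.png"); T0=cv2.imread("pics/top0.png"); S0=cv2.imread("pics/side0.png")
def W(x,y,z,off=True): return place(np.array([[x+(p[0] if off else 0),y+(p[1] if off else 0),z]]),*CASE)[0]
zt=z0+.044
print("top lid -y edge(top face)",edge_shift("top",T,W(-.065,-.095,zt),W(.065,-.095,zt)))
print("top lid -x edge lower right part",edge_shift("top",T,W(-.065,-.095,zt),W(-.065,.095,zt),lo=.03,hi=.25))
print("top lid -x edge left part",edge_shift("top",T,W(-.065,-.095,zt),W(-.065,.095,zt),lo=.88,hi=.98,N=10))
print("top lid +x edge",edge_shift("top",T,W(.065,-.095,zt),W(.065,.095,zt),lo=.02,hi=.22))
print("side lid -y edge bottom",edge_shift("side",S,W(-.065,-.095,z0),W(.065,-.095,z0)))
print("side lid -y edge top",edge_shift("side",S,W(-.065,-.095,zt),W(.065,-.095,zt)))
print("side lid -x top",edge_shift("side",S,W(-.065,-.095,zt),W(-.065,.095,zt)))
print("side lid +x bottom",edge_shift("side",S,W(.065,-.095,z0),W(.065,.095,z0),hi=.6))
print("side lid +y top",edge_shift("side",S,W(-.065,.095,zt),W(.065,.095,zt)))
C=lambda x,y,z:W(x,y,z,False)
print("-- case flange top z .03")
for n,im in (("top",T0),("side",S0)):
    for nm,a,b in (("-y",(-.07,-.1,.03),(.07,-.1,.03)),("+y",(-.07,.1,.03),(.07,.1,.03)),("-x",(-.07,-.1,.03),(-.07,.1,.03)),("+x",(.07,-.1,.03),(.07,.1,.03))):
        print(n,nm,edge_shift(n,im,C(*a),C(*b),half=4))
E
```

```text
top lid -y edge(top face) (np.float64(0.75), array([0.75, 1.  ]), array([0.98097571, 0.19413051]))
top lid -x edge lower right part (np.float64(-0.75), array([-0.8125, -0.5   ]), array([ 0.20580256, -0.97859354]))
top lid -x edge left part (np.float64(0.875), array([-0.75  ,  3.6875]), array([ 0.20580256, -0.97859354]))
top lid +x edge (np.float64(-1.25), array([-1.5, -1. ]), array([ 0.20124894, -0.97954013]))
side lid -y edge bottom (np.float64(1.25), array([1.1875, 1.75  ]), array([-0.05591488,  0.99843554]))
side lid -y edge top (np.float64(1.75), array([1.5, 2. ]), array([-0.05272069,  0.9986093 ]))
side lid -x top (np.float64(0.0), array([-0.25,  0.25]), array([0.93202525, 0.36239333]))
side lid +x bottom (np.float64(-3.75), array([-4.,  2.]), array([0.97693383, 0.21354226]))
side lid +y top (np.float64(-1.125), array([-1.75,  1.75]), array([-0.04299214,  0.99907541]))
-- case flange top z .03
top -y (np.float64(-0.5), array([-0.75  , -0.4375]), array([0.98111481, 0.19342627]))
top +y (np.float64(0.5), array([0.4375, 0.75  ]), array([0.97476499, 0.22323353]))
top -x (np.float64(-3.0), array([-3.5,  0.5]), array([ 0.20610219, -0.97853047]))
top +x (np.float64(-0.5), array([-0.75  , -0.4375]), array([ 0.20151986, -0.97948443]))
side -y (np.float64(1.75), array([1.75, 2.  ]), array([-0.05972582,  0.99821482]))
side +y (np.float64(0.0), array([-0.0625,  0.25  ]), array([-0.04906638,  0.99879552]))
side -x (np.float64(1.25), array([1.  , 1.25]), array([0.94419119, 0.32939793]))
side +x (np.float64(1.0), array([0.5   , 1.3125]), array([0.98081358, 0.19494802]))
```

Run:
```python
from h import *
rs(.002,.115,x=.0028)
```

```text
23.1667 rot [ 179.7   -0.2 -103. ] w 0.0134 tcp [0.5012 0.0187 0.1336] F [ 0.8 -0.2 -2.8] M [0.02 0.07 0.02] tcp in case [-0.0029  0.0021  0.1336]
F in case x,y 0.9 -0.0
tot [ 0.0055 -0.0014 -0.0186] [ 0.0012 -0.0062 -0.0033] | dist 0.019 ang 0.4 deg | per row/1 [ 0.0055 -0.0014 -0.0186] [ 0.0012 -0.0062 -0.0033]
```

>>> carry_out(plan=[[0.0055,-0.0014,-0.007,0.001,-0.006,-0.003],[0,0,-0.009,0,0,0],[0,0,-0.009,0,0,0],[0,0,-0.002,0,0,0]])

```text
time_s: 23.5
tcp_pos: [0.5067, 0.0156, 0.1041]
eef_rot: [180.0, 0.1, -103.5]
contact_force: [-0.3, 0.8, -3.1]
gripper_width: 0.0136
```

Run:
```python
from h import *
rs(.002,.101,x=.0028)
```

```text
23.5 rot [ 1.800e+02  1.000e-01 -1.035e+02] w 0.0136 tcp [0.5067 0.0156 0.1041] F [-0.3  0.8 -3.1] M [ 0.04  0.18 -0.03] tcp in case [0.0032 0.0004 0.1041]
F in case x,y -0.5 0.8
tot [-0.      0.0017 -0.0031] [-0.001  -0.0001  0.0047] | dist 0.004 ang 0.3 deg | per row/1 [-0.      0.0017 -0.0031] [-0.001  -0.0001  0.0047]
```

>>> carry_out(plan=[[0,0.0017,-0.001,-0.001,0,0.005],[0,0,-0.001,0,0,0]])

```text
time_s: 23.67
tcp_pos: [0.5058, 0.0167, 0.1005]
eef_rot: [179.9, -0.1, -103.2]
contact_force: [-0.0, 0.7, -2.4]
gripper_width: 0.0133
```

Run:
```python
from h import *
rs(.002,.101,x=.0028)
s=r.get_state(); p=w2c(s["tcp_pos"]); z0=s["tcp_pos"][2]-.0539; zt=z0+.044
T=r.capture("top")[:,:,::-1].copy(); S=r.capture("side")[:,:,::-1].copy(); cv2.imwrite("pics/top19.png",T); cv2.imwrite("pics/side19.png",S)
def W(x,y,z): return place(np.array([[x+p[0],y+p[1],z]]),*CASE)[0]
print("top lid -y edge",edge_shift("top",T,W(-.065,-.095,zt),W(.065,-.095,zt),half=3))
print("top lid -x edge lower right part",edge_shift("top",T,W(-.065,-.095,zt),W(-.065,.095,zt),lo=.03,hi=.25,half=3))
print("top lid +x edge",edge_shift("top",T,W(.065,-.095,zt),W(.065,.095,zt),lo=.02,hi=.22,half=3))
print("side lid -y edge bottom",edge_shift("side",S,W(-.065,-.095,z0),W(.065,-.095,z0),half=4))
print("side lid -y edge top",edge_shift("side",S,W(-.065,-.095,zt),W(.065,-.095,zt),half=4))
print("side lid -x top",edge_shift("side",S,W(-.065,-.095,zt),W(-.065,.095,zt),half=3))
a=cv2.resize(T[210:310,220:340],None,fx=3.3,fy=3.3,interpolation=cv2.INTER_CUBIC); b=cv2.resize(S[170:270,200:320],None,fx=3.3,fy=3.3,interpolation=cv2.INTER_CUBIC)
cv2.imwrite("pics/x19.png",np.hstack([a,b]))
```

```text
23.6667 rot [ 1.799e+02 -1.000e-01 -1.032e+02] w 0.0133 tcp [0.5058 0.0167 0.1005] F [-0.   0.7 -2.4] M [0.1  0.06 0.02] tcp in case [0.0021 0.0012 0.1005]
F in case x,y -0.2 0.7
tot [0.0009 0.0006 0.0005] [ 0.001  -0.0026  0.0004] | dist 0.001 ang 0.2 deg | per row/1 [0.0009 0.0006 0.0005] [ 0.001  -0.0026  0.0004]
top lid -y edge (np.float64(0.75), array([0.5 , 0.75]), array([0.98097931, 0.19411232]))
top lid -x edge lower right part (np.float64(-1.0), array([-1.  , -0.75]), array([ 0.20570473, -0.9786141 ]))
top lid +x edge (np.float64(-1.25), array([-1.5, -1. ]), array([ 0.20126544, -0.97953674]))
side lid -y edge bottom (np.float64(1.5), array([1.5 , 1.75]), array([-0.05822398,  0.99830355]))
side lid -y edge top (np.float64(2.0), array([1.75  , 2.0625]), array([-0.05514167,  0.99847854]))
side lid -x top (np.float64(0.0), array([-0.25,  0.  ]), array([0.93883067, 0.34437912]))
```

View pics/x19.png

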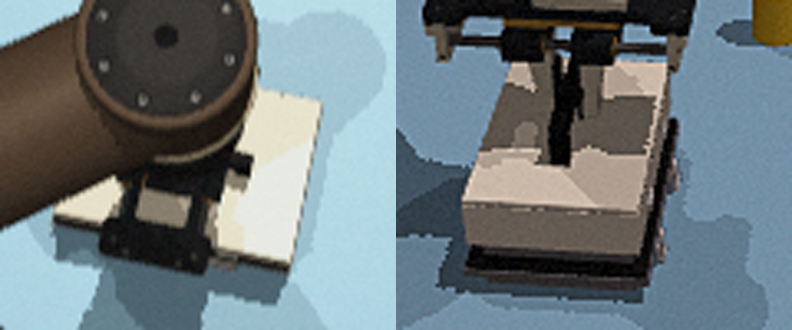

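>>> carry_out(plan=[[0.001,0.0008,-0.003,0.001,-0.003,0],[0,0,-0.003,0,0,0]])

```text
time_s: 23.93
tcp_pos: [0.5078, 0.018, 0.0955]
eef_rot: [-179.8, 0.1, -103.2]
contact_force: [-0.6, -0.6, -2.4]
gripper_width: 0.0134
```

Run:
```python
from h import *
rs(.002,.08,x=.003)
```

```text
23.9333 rot [-1.798e+02  1.000e-01 -1.032e+02] w 0.0134 tcp [0.5078 0.018  0.0955] F [-0.6 -0.6 -2.4] M [ 0.06  0.08 -0.01] tcp in case [0.0037 0.003  0.0955]
F in case x,y -0.4 -0.8
tot [-0.0009 -0.0008 -0.0155] [-0.0009  0.003   0.0001] | dist 0.016 ang 0.2 deg | per row/1 [-0.0009 -0.0008 -0.0155] [-0.0009  0.003   0.0001]
```

>>> carry_out(plan=[[-0.001,-0.0008,-0.003,-0.001,0.003,0],[0,0,-0.003,0,0,0]])

```text
time_s: 24.1
tcp_pos: [0.507, 0.0174, 0.0894]
eef_rot: [-180.0, 0.0, -103.2]
contact_force: [-1.0, -0.4, -2.7]
gripper_width: 0.0138
```

Run:
```python
from h import *
rs(.002,.08,x=.003)
```

```text
24.1 rot [-180.     0.  -103.2] w 0.0138 tcp [0.507  0.0174 0.0894] F [-1.  -0.4 -2.7] M [0.01 0.09 0.01] tcp in case [0.0031 0.0022 0.0894]
F in case x,y -0.9 -0.6
tot [-0.0001 -0.0002 -0.0094] [-0.0003  0.0009 -0.0003] | dist 0.009 ang 0.1 deg | per row/1 [-0.0001 -0.0002 -0.0094] [-0.0003  0.0009 -0.0003]
```

>>> carry_out(plan=[[0,0,-0.003,0,0,0],[0,0,-0.002,0,0,0]])

```text
time_s: 24.27
tcp_pos: [0.507, 0.0175, 0.0837]
eef_rot: [-180.0, 0.0, -103.2]
contact_force: [-1.0, -0.0, -0.6]
gripper_width: 0.0137
```

Run:
```python
from h import *
rs(.002,.08,x=.003)
```

```text
24.2667 rot [-180.     0.  -103.2] w 0.0137 tcp [0.507  0.0175 0.0837] F [-1.  -0.  -0.6] M [ 0.14  0.41 -0.03] tcp in case [0.0031 0.0022 0.0837]
F in case x,y -1.0 -0.3
tot [-0.0001 -0.0002 -0.0037] [-0.0003  0.0009 -0.0004] | dist 0.004 ang 0.1 deg | per row/1 [-0.0001 -0.0002 -0.0037] [-0.0003  0.0009 -0.0004]
```

>>> carry_out(plan=[[0,0,-0.002,0,0.001,0],[0,0,-0.0015,0,0,0]])

```text
time_s: 24.43
tcp_pos: [0.507, 0.0175, 0.0804]
eef_rot: [180.0, -0.0, -103.2]
contact_force: [-5.4, 2.2, 7.5]
gripper_width: 0.0136
```

Run:
```python
from h import *
rs(.002,.08,x=.003)
```

```text
24.4333 rot [ 180.    -0.  -103.2] w 0.0136 tcp [0.507  0.0175 0.0804] F [-5.4  2.2  7.5] M [ 0.4   1.6  -0.01] tcp in case [0.0031 0.0022 0.0804]
F in case x,y -5.7 0.9
tot [-0.0001 -0.0002 -0.0004] [ 0.     -0.0002 -0.0008] | dist 0.000 ang 0.0 deg | per row/1 [-0.0001 -0.0002 -0.0004] [ 0.     -0.0002 -0.0008]
```

>>> carry_out(plan=[[-0.0006,0,-0.0012,0,0,0]])

```text
time_s: 24.52
tcp_pos: [0.507, 0.0175, 0.0799]
eef_rot: [-180.0, 0.0, -103.1]
contact_force: [-2.7, -1.1, 11.2]
gripper_width: 0.0135
```

Run:
```python
from h import *
rs(.002,.08,x=.003)
T=r.capture("top")[:,:,::-1].copy(); S=r.capture("side")[:,:,::-1].copy(); cv2.imwrite("pics/top20.png",T); cv2.imwrite("pics/side20.png",S)
a=cv2.resize(T[210:310,220:340],None,fx=3.3,fy=3.3,interpolation=cv2.INTER_CUBIC); b=cv2.resize(S[170:270,200:320],None,fx=3.3,fy=3.3,interpolation=cv2.INTER_CUBIC)
cv2.imwrite("pics/x20.png",np.hstack([a,b]))
rs(.002,.08,x=.003)
```

```text
24.5167 rot [-180.     0.  -103.1] w 0.0135 tcp [0.507  0.0175 0.0799] F [-2.7 -1.1 11.2] M [-0.09  0.91 -0.01] tcp in case [0.0031 0.0023 0.0799]
F in case x,y -2.4 -1.7
tot [-0.0001 -0.0002  0.0001] [ 0.0001  0.0008 -0.0013] | dist 0.000 ang 0.1 deg | per row/1 [-0.0001 -0.0002  0.0001] [ 0.0001  0.0008 -0.0013]
24.6167 rot [-179.9    0.  -103.1] w 0.0134 tcp [0.507  0.0175 0.0801] F [-2.4  0.4  8. ] M [-0.05  1.16 -0.05] tcp in case [0.0031 0.0022 0.0801]
F in case x,y -2.5 -0.2
tot [-0.0001 -0.0002 -0.0001] [ 0.0001  0.001  -0.0014] | dist 0.000 ang 0.1 deg | per row/1 [-0.0001 -0.0002 -0.0001] [ 0.0001  0.001  -0.0014]
```

View pics/x20.png

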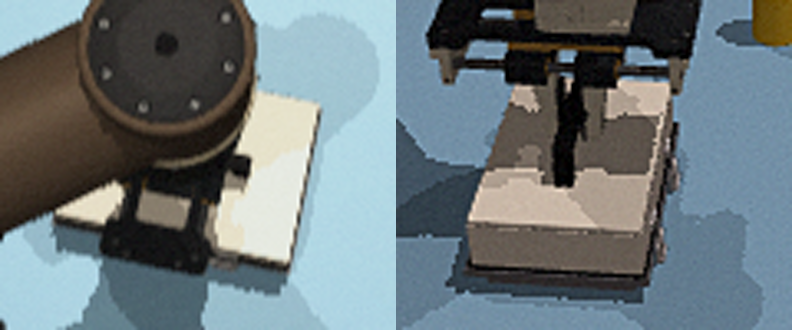

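>>> carry_out(plan=[[0,0,-0.0018,0,0,0],[0,0,-0.0018,0,0,0],[0,0,-0.0018,0,0,0],[0,0,-0.0018,0,0,0]], force=60)

```text
time_s: 24.95
tcp_pos: [0.5072, 0.0175, 0.0797]
eef_rot: [-179.8, -0.0, -103.0]
contact_force: [-9.4, 1.8, 19.8]
gripper_width: 0.0138
```

Run:
```python
from h import *
rs(.002,.08,x=.003)
T=r.capture("top")[:,:,::-1].copy(); S=r.capture("side")[:,:,::-1].copy(); cv2.imwrite("pics/top21.png",T); cv2.imwrite("pics/side21.png",S)
rs(.002,.08,x=.003)
b=cv2.resize(S[165:265,215:315],None,fx=6,fy=6,interpolation=cv2.INTER_CUBIC); cv2.imwrite("pics/x21.png",b)
p=w2c(r.get_state()["tcp_pos"])
def W(x,y,z): return place(np.array([[x+p[0],y+p[1],z]]),*CASE)[0]
for dz in (.026,.030): 
  z0=dz; zt=dz+.044
  print(dz,"top -y",edge_shift("top",T,W(-.065,-.095,zt),W(.065,-.095,zt),half=3)[0],"+x",edge_shift("top",T,W(.065,-.095,zt),W(.065,.095,zt),lo=.02,hi=.22,half=3)[0],"side -y bot",edge_shift("side",S,W(-.065,-.095,z0),W(.065,-.095,z0),half=4)[:2],"side -y top",edge_shift("side",S,W(-.065,-.095,zt),W(.065,-.095,zt),half=4)[:2],"side -x top",edge_shift("side",S,W(-.065,-.095,zt),W(-.065,.095,zt),half=3)[0])
```

```text
24.95 rot [-179.8   -0.  -103. ] w 0.0138 tcp [0.5072 0.0175 0.0797] F [-9.4  1.8 19.8] M [ 0.58  3.4  -0.08] tcp in case [0.0032 0.0023 0.0797]
F in case x,y -9.5 -0.4
tot [-0.0003 -0.0002  0.0003] [ 0.0009  0.0032 -0.0039] | dist 0.000 ang 0.3 deg | per row/1 [-0.0003 -0.0002  0.0003] [ 0.0009  0.0032 -0.0039]
25.05 rot [-179.8   -0.  -103. ] w 0.0134 tcp [0.5072 0.0174 0.0797] F [-10.5   1.7  20.1] M [ 0.62  3.58 -0.1 ] tcp in case [0.0033 0.0022 0.0797]
F in case x,y -10.6 -0.8
tot [-0.0003 -0.0002  0.0003] [ 0.0009  0.0032 -0.0038] | dist 0.000 ang 0.3 deg | per row/1 [-0.0003 -0.0002  0.0003] [ 0.0009  0.0032 -0.0038]
0.026 top -y 0.75 +x -1.25 side -y bot (np.float64(1.5), array([1.25  , 1.5625])) side -y top (np.float64(2.0), array([1.75, 2.25])) side -x top 0.0
0.03 top -y 0.75 +x -1.5 side -y bot (np.float64(2.75), array([2.5 , 2.75])) side -y top (np.float64(3.25), array([3. , 3.5])) side -x top 0.5
```

View pics/x21.png

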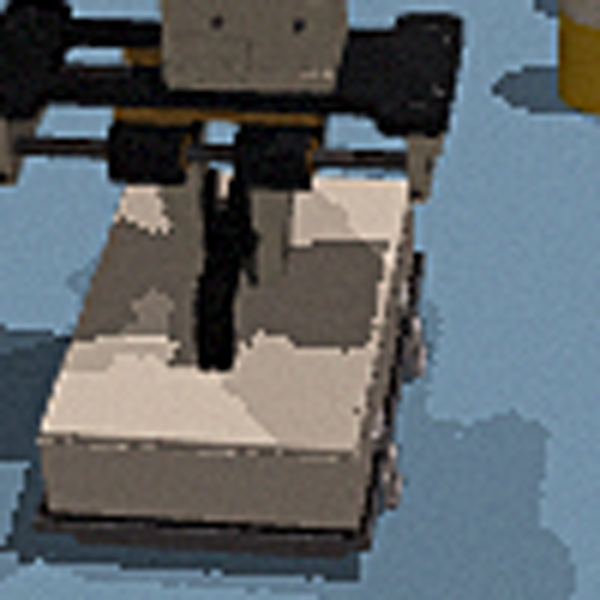

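Run:
```python
from h import *
T=cv2.imread("pics/top14.png"); S=cv2.imread("pics/side14.png")
zf=.005
P=np.vstack([box(.084,.026,.006+zf,.036+zf),box(.022,.016,.036+zf,.056+zf)])
c,s_=np.cos(CASE[2]),np.sin(CASE[2])
b=bfeat(blobs(T,"blue"),(240,235,265,280)); x,e=fitbox(P,dict(top=b),[.519,.081,CASE[2]]); print(x,e,"in case",w2c([x[0],x[1],0]), x[2]-CASE[2])
def layed(P,x,y,c): return place(np.c_[P[:,0]+x, y-P[:,2], .0326+P[:,1]],*c)
k,l,st,cc=cv2.connectedComponentsWithStats(blobs(S,"red")); pr=hullc("side",layed(cyl(.016,.099,.122),0,.052,CASE)); i=1+np.argmin(np.linalg.norm(cc[1:]-pr,axis=1))
print(cc[i],least_squares(lambda p:hullc("side",layed(cyl(.016,.099,.122),p[0],p[1],CASE))-cc[i],[0,.052]).x)
q=[(place(np.array([[-.042,.054,.041],[.042,.054,.041],[.042,.080,.041],[-.042,.080,.041]]),*CASE),(0,255,0)),(place(rect(.104,.164,.042),*CASE),(0,255,255))]
overlay("top",T,q,(225,220,290,300),8,"pics/o22.png")
```

```text
[ 0.51458494  0.08081334 -0.22169195] [-0.    0.    0.   -0.01] in case [-0.00399608  0.06563289  0.        ] 0.008508047276256037
[250.57894737 237.97368421] [0.00066163 0.05550805]
```

View pics/o22.png

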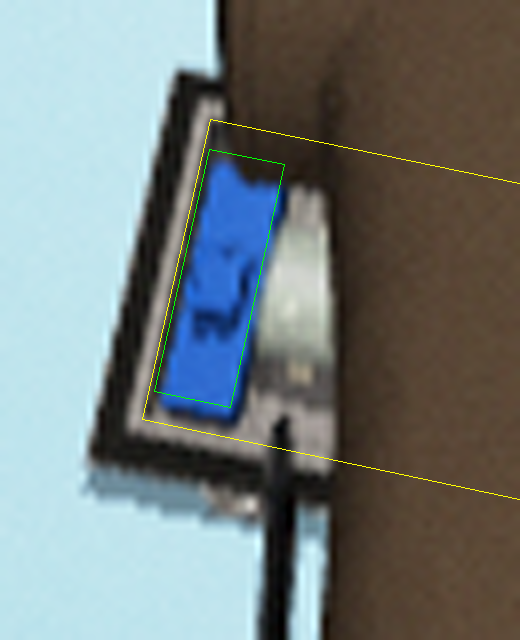

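>>> carry_out(plan=[[-0.001,0,-0.0018,0,0,0],[-0.001,0,-0.002,0,0,0]])

```text
time_s: 25.22
tcp_pos: [0.5071, 0.0175, 0.0798]
eef_rot: [-179.5, 0.1, -102.9]
contact_force: [-4.5, -0.9, 17.3]
gripper_width: 0.0132
```

Run:
```python
from h import *
rs(.002,.08,x=.003)
```

```text
25.2167 rot [-1.795e+02  1.000e-01 -1.029e+02] w 0.0132 tcp [0.5071 0.0175 0.0798] F [-4.5 -0.9 17.3] M [-0.35  1.97 -0.09] tcp in case [0.0032 0.0023 0.0798]
F in case x,y -4.2 -1.9
tot [-0.0003 -0.0003  0.0002] [ 0.0009  0.0081 -0.0055] | dist 0.000 ang 0.6 deg | per row/1 [-0.0003 -0.0003  0.0002] [ 0.0009  0.0081 -0.0055]
```

>>> carry_out(plan=[[-0.0006,0,-0.002,0.001,0.009,-0.005],[-0.0005,0,-0.002,0,0.003,0]])

```text
time_s: 25.38
tcp_pos: [0.5071, 0.0175, 0.0797]
eef_rot: [180.0, -0.0, -103.1]
contact_force: [-9.9, 2.3, 21.6]
gripper_width: 0.0129
```

Run:
```python
from h import *
rs(.002,.08,x=.003)
for n in M: im=r.capture(n)[:,:,::-1].copy(); cv2.imwrite(f"pics/{n}23.png",im)
rs(.002,.08,x=.003)
S=cv2.imread("pics/side23.png"); p=w2c(r.get_state()["tcp_pos"])
def W(x,y,z): return place(np.array([[x+p[0],y+p[1],z]]),*CASE)[0]
for lo,hi in ((.05,.35),(.35,.65),(.65,.95)): print("side -y bot",edge_shift("side",S,W(-.065,-.095,.026),W(.065,-.095,.026),half=4,lo=lo,hi=hi)[:2])
cv2.imwrite("pics/x23.png",cv2.resize(S[165:265,215:315],None,fx=6,fy=6,interpolation=cv2.INTER_CUBIC))
```

```text
25.3833 rot [ 180.    -0.  -103.1] w 0.0129 tcp [0.5071 0.0175 0.0797] F [-9.9  2.3 21.6] M [ 0.59  3.39 -0.08] tcp in case [0.0032 0.0022 0.0797]
F in case x,y -10.1 0.0
tot [-0.0002 -0.0002  0.0003] [ 0.0001 -0.0006 -0.0021] | dist 0.000 ang 0.1 deg | per row/1 [-0.0002 -0.0002  0.0003] [ 0.0001 -0.0006 -0.0021]
25.4833 rot [ 180.    -0.  -103.1] w 0.0138 tcp [0.5071 0.0175 0.0797] F [-9.   1.9 19.9] M [ 0.43  3.16 -0.05] tcp in case [0.0031 0.0022 0.0797]
F in case x,y -9.2 -0.2
tot [-0.0002 -0.0002  0.0003] [ 0.0001 -0.0004 -0.0022] | dist 0.000 ang 0.1 deg | per row/1 [-0.0002 -0.0002  0.0003] [ 0.0001 -0.0004 -0.0022]
side -y bot (np.float64(1.5), array([1.25  , 1.5625]))
side -y bot (np.float64(1.5), array([1.25  , 1.5625]))
side -y bot (np.float64(1.5), array([1.25, 1.5 ]))
```

View pics/x23.png

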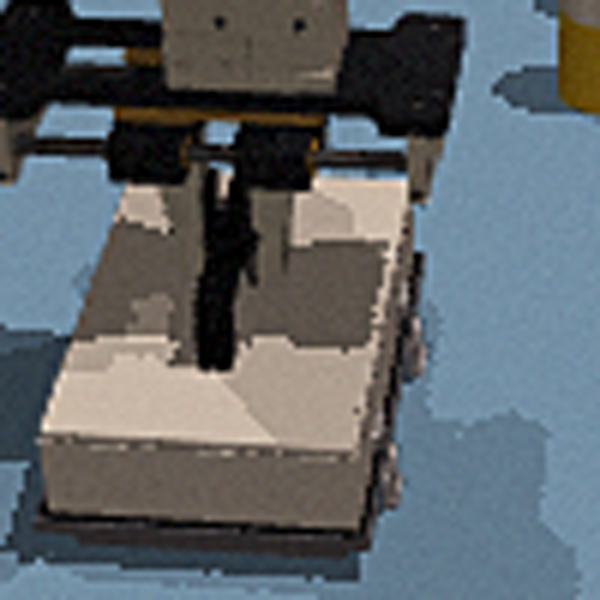

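Run:
```python
from h import *
print(r.close_job())
```

```text
the job is handed in; nothing more can be done
None
```

The job is handed in. The bottle, spacer and lid are packed, and the arm is still pressing the lid down by its handle. Hand-in came at about 25.5 s of the 72 s allowed and gave no verdict.

**What I did**
- I picked the clear red-capped bottle, not the yellow ones, by its body from the side. I turned it 90° and laid it in the saddles with the neck through the plate, cap towards -y, and let go.
- I pushed the bottle about 2 mm towards the plate with the spacer held above the rim. Then I lowered the spacer upright into the +y gap to the floor and released it. The floor contact came at the expected height.
- I put the lid over the rim without touching it and pressed it down.

**Last checks**
- **Lid:** lower edge about 25.8 mm by the robot, tool level within 0.1°, and the front edge even along its length in the side view. The lid is centred within about 1 mm in the top view.
- **Press:** steady at about 20 N, with about 9 N sideways as well, probably friction.
- **Spacer:** in the case frame at x -4 mm, y 65.6 mm in the top view, taken before the lid went on.
- **Bottle:** bottom at about y 53 mm, judged from how far the cap moved during the push.

**What disagreed or was not checked**
- **Cameras and robot:** they differed by 2–4 mm. I corrected for that by comparing the lid and the case in the same picture. The side camera alone put the bottle at about 55.5 mm, also within the limit.
- **Shoulder and plate:** I did not feel a clear stop against the plate.
- **Spare bottle, dish and loose cap:** I kept the arm clear of them but did not measure them again at the end.

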